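# Clip the pan sensor on and start the hob

## Robot

A 6-joint arm with a two-finger parallel gripper is mounted at the origin on a cart in front of the work surface, level with it; the furniture and walls round the work are solid. World frame = base frame: x ahead of the robot, y to its left, z up, the work surface at z = 0. Lengths are in m, angles in rad, forces in N, time in s.
With the tool pointing down it reaches from about 0.4 to 0.925 m from the base axis. Payload 3.4 kg.
Tool frame: the origin (TCP) lies midway between the tips of the shut fingers; the grasp point (between the pads) lies 19 mm behind it; z points along the fingers, y is the direction in which the jaws open and shut (so a half turn about z gives the same grasp; the last joint's range is limited). The gripper opens to 85 mm and grips with 20 to 120 N. Pads are 22 mm wide; open, the fingers measure 114 mm over their backs; the gripper's body (76 mm by 85 mm) begins 54 mm behind the grasp point. The pads swing forward as they close: fully open they stand 13 mm farther back than shut.
Start: joints at [1.244, 0.307, 1.506, -0, 1.328, -0.073], TCP at [0.144, 0.557, 0.231] pointing down, gripper open.
Joint ranges: [-3.12, 3.12], [-1.05, 2.28], [0.14, 2.33], [-1.42, 4.57], [0.1, 2.73], [-2.68, 2.68]. Speed limits (rad/s): [2.57, 2.57, 3.14, 3.14, 3.14, 3.14].

## Interface

Orientations are given as a 3x3 rotation matrix whose columns are the frame's x, y, z axes.
In Python, from rig import status, optics, ticket gives the robot as it stands. The module is installed in compiled form; this text tells all that it offers.
- The arm moves only by the shell command python3 -m handwheel 'ROWS' [OPENING] [FORCE]. ROWS is JSON, a list of rows, each an object of numbers: "dx", "dy", "dz": the shift along the tool's x, y, z in mm; "yaw": the turn about the tool's z in degrees. A call has 1 to 12 rows; each row shifts and turns the commanded pose from where the row before left it, along the tool's axes as they then stand; what a row does not reach is not made up. A row lasts 1/12 s, in which the tool goes at most 41.7 mm and 7.16 degrees, less where a joint would pass 70% of its speed; a pose out of reach is approached as far as the arm can. A call is refused whole if a number of a shift passes 41.7 or a number of a turn 7.16, either way. A call with a gripper value outside its range is refused whole. OPENING is the closure, from -1 (fully open) to 1 (shut), set as the call begins (- or left out, the last holds). The fingers move at their own pace and stop on an object; FORCE is the grip in N (left out, the last holds). Time passes only in rows, so rows that do not move let the fingers close. It gives the time, the measured TCP pose, the force and the opening at its end, in the units of the state.
- status.get_state(): the state, without advancing time (a new reading comes with each control period).
- optics.snapshot(name): name is "side" or "top"; returns a dict with "color" (384x512x3 uint8, red, green, blue), "range_z" (384x512 float32, m along the optical axis (not along the pixel's ray), 0 where there is no reading), "fx", "fy", "cx", "cy" (pixels), "rvec" (rotation vector, rad) and "tvec" (3), from world to camera coordinates, as OpenCV has them. Camera axes: x right, y down, z forward; pixel columns grow to the right and rows downward; lengths in m; the calibration is good to about 2 mm. A picture is of the moment at which its call begins.
- ticket.job_done(): hands the job in, once; it reports no verdict.
The state is a dict: "time": time; "q": joint angles; "dq": joint speeds; "tau": joint torques, N m; "tcp_pos": TCP position; "orientation": TCP orientation; "ft_force": force on the tool from outside, world axes, zero at the start; "moment": the same for the moment, N m; "opening": finger opening in m.
Only numpy, scipy, OpenCV 4.12 (cv2) and the standard library are available. Lean on these libraries where they do the work, as an engineer would, in place of code of your own. Each camera call takes 0.05 s, during which the arm holds its last target.

## Task

Get the hob ready to warm the sauce pan for service: take the yellow sensor clip out of the charging dock, squeeze it open and let it snap well down over the rim of the pan, steel sensor jaw inside the pan and black jaw outside. Once it is on and you have let go, press the orange touch key on the hob firmly for about a second, without leaning hard on the glass, and let go. Leave the pan standing where it is on the hob and the other two clips in the dock.

Things in the scene. Friction and masses are not known exactly. Their poses are not given: they have to be found in the camera images.
- clip_yellow: Yellow-handled sprung clip, 34 mm wide, 95 mm tall, 110 g; it stands jaws down in its dock well, and by itself on a flat surface. Origin: middle of the closed jaw ends (underside, 27 x 34 mm). z up to the handles; y along the pivot; x is the opening direction, from the steel sensor jaw (-x) to the black jaw (+x). The throat is 34 mm deep from the jaw ends up. The dock leaves about 5 mm between neighbouring handles.
- clip_yellow_pivot (a point): Middle of the yellow clip's pivot, 48 mm above its origin. Its flat sides lie 17 mm either way in y and can be gripped there, 10 mm below to 10 mm above this point, without opening the clip.
- clip_yellow_grip (a point): Midway between the handles, 82 mm above the clip's origin. The handles (z = 53 to 95 mm) lean outward: at rest 47 mm over their outer faces here and 53 mm at the top; fully squeezed 28 mm with faces parallel. Squeezing here in x takes about 5 N to start, 8 N for jaw ends 16 mm apart (half to either side, plenty for the pan) and 25 N or more for all 25 mm.
- clip_yellow_sensor (a point): Point on the yellow clip's 20 mm wide steel sensor jaw, 3 mm above its end, 7.5 mm to -x of the clip's middle.
- clip_yellow_back (a point): Point on the yellow clip's black jaw, 3 mm above its end, 7.5 mm to +x of the clip's middle when closed.
- clip_yellow_lever (a joint): Opening angle between the two legs of the yellow clip: 0 closed, 0.52 squeezed fully open; sprung shut; about 0.14 when clamped on the pan's wall.
- clip_blue: Blue-handled clip of the same shape, in the dock; stays there. Origin and axes as the yellow one.
- clip_green: Green-handled clip of the same shape, in the dock; stays there. Origin and axes as the yellow one.
- dock: White charging dock, fixed, 186 x 64 mm, 28 mm high, with three wells 20 mm deep (well floor 8 mm above the counter) in a row 58 mm apart along its x; any clip may be in any well. Origin: middle of its underside; z up.
- pan: Empty steel saucepan standing loose on the hob, 0.95 kg: outer diameter 156 mm, straight wall 4 mm thick, 82 mm high. Origin: middle of its underside, z up, so the rim is at z = 82 mm. Its black-ended handle leaves the wall towards its -y, 60 to 80 mm up, and ends 213 mm from the middle.
- hob: Flat black portable induction hob, fixed, 340 x 280 mm, glass top 42 mm above the counter. Origin: middle of its underside, x to its back edge, y to its left, z up.
- hob_key_top (a point): Middle of the upper face of the touch key, a light 30 mm disc with an orange centre at the right of the hob's front strip, 3 mm above the glass. z up.
- hob_key (a joint): How far the touch key is pressed down (m): 0 free, 0.002 at its stop; 3 N per mm, it answers at 0.0014 (about 4 N) and springs back.
There are look-alikes about, which are no part of the job. What is shaped like the clip_yellow but red is not meant.

How it is judged:
On the way, in this order (a step that is already met when the one before it is completed fails the run):
1. the yellow clip is clamped on the pan's rim, sensor jaw inside, and let go (horizontal distance between clip_yellow_sensor and pan below 0.0735 m and horizontal distance between clip_yellow_back and pan between 0.0785 and 0.1 m and z of each of clip_yellow_sensor, clip_yellow_back in the frame of pan below 0.064 m and value of joint clip_yellow_lever between 0.03 and 0.25 rad and angle between clip_yellow's own z axis and vertical below 0.25 rad and contact force between the fingers and clip_yellow below 0.1 N), for 0.3 s.
2. the touch key is held down (1.4 mm, about 4 N) (value of joint hob_key above 0.0014 m), for 0.4 s.
At the end, for the whole second after the job is handed in: Yellow clip clamped on the pan wall, steel jaw inside, black jaw outside, jaw ends 21 mm or more below the rim, upright within 14 deg, let go; key free again after 0.4 s held at 4 N or more; pan flat, within 30 mm of its start; blue and green clips within 12 mm of theirs; all at rest (all of step 1 and value of joint hob_key below 0.0006 m and linear speed of each of clip_yellow, pan below 0.02 m/s and angle between pan's own z axis and vertical below 0.05 rad and distance of pan from where it was at the start of the episode below 0.03 m and distance of each of clip_blue, clip_green from where it was at the start of the episode below 0.012 m); the robot touches nothing.
It fails at once if the hob is leant on (more than 40 N on its glass or key) (contact force between the fingers and hob above 40 N).
It fails at once if the pan is shoved off its place (30 mm) or tipped (distance of pan from where it was at the start of the episode above 0.03 m or angle between pan's own z axis and vertical above 0.2 rad).
It fails at once if the blue or green clip is pulled out of its well (distance of any of clip_blue, clip_green from where it was at the start of the episode above 0.02 m).
It also fails if it takes over 72 s, if anything falls off the work surface, if the arm or the gripper's body presses on something with over 40 N, if the wrist force passes 120 N, or if a joint passes its speed limit or range.

## Working session

There is one attempt and no reset: what is moved stays moved. The work goes in short steps, Python scripts to look and compute and a shell command to move; the robot and the scene stay as the last step left them, time stands still between calls to the robot, and variables do not carry over. Pictures are saved under pics/ and viewed, and the job is handed in when it is done.

```bash
ls; mkdir -p pics
cat > h.py <<'E'
import numpy as np, cv2
from rig import status, optics, ticket
def snap(n):
    s=optics.snapshot(n); R=cv2.Rodrigues(np.array(s['rvec'],float))[0]; t=np.array(s['tvec'],float).ravel()
    s['R']=R; s['t']=t; return s
def cloud(s):
    z=s['range_z'].astype(float); v,u=np.mgrid[0:z.shape[0],0:z.shape[1]]
    P=np.stack([(u-s['cx'])/s['fx']*z,(v-s['cy'])/s['fy']*z,z],-1)
    W=(P-s['t'])@s['R']; W[z<=0]=np.nan; return W
def ray(s,u,v,h):
    d=s['R'].T@np.array([(u-s['cx'])/s['fx'],(v-s['cy'])/s['fy'],1]); c=-s['R'].T@s['t']
    return c+d*(h-c[2])/d[2]
def proj(s,p):
    q=s['R']@np.array(p,float)+s['t']; return np.array([q[0]/q[2]*s['fx']+s['cx'],q[1]/q[2]*s['fy']+s['cy']])
def save(s,f,box=None,k=1):
    im=s['color'][...,::-1]
    if box: im=im[box[1]:box[3],box[0]:box[2]]
    cv2.imwrite(f,cv2.resize(im,None,fx=k,fy=k,interpolation=cv2.INTER_CUBIC))
E
python3 - <<'E'
from h import *
for n in('side','top'):
    s=snap(n); save(s,f'pics/{n}0.png',None,1.5); print(n,-s['R'].T@s['t'],s['R'][2],s['fx'])
print(status.get_state())
E
```

```text
pics
side [ 0.35631417 -0.89879024  1.40747615] [ 0.08076638  0.55154695 -0.83022452] 494.0570185755349
top [ 0.43090106 -0.01303599  1.089665  ] [ 0.06221052 -0.01660407 -0.99792492] 365.98811904989054
{'time': 0.1, 'q': array([ 1.24349787e+00,  3.07492626e-01,  1.50753445e+00, -3.21709406e-05,
        1.32840113e+00, -7.34709527e-02]), 'dq': array([-0.00078229, -0.00183707, -0.00211387, -0.00044734,  0.00021728,
       -0.00046079]), 'tau': array([-4.02129499e-04, -4.58526242e+01, -2.52609694e+01, -1.00813122e-04,
        5.58343148e-03,  1.18949458e-05]), 'tcp_pos': array([0.14420673, 0.55597999, 0.23047947]), 'orientation': array([[-9.67960305e-01,  2.51102636e-01, -5.60529661e-04],
       [ 2.51103240e-01,  9.67958732e-01, -1.74814418e-03],
       [ 1.03605969e-04, -1.83288499e-03, -9.99998315e-01]]), 'ft_force': array([-0.43543221,  0.37497193,  0.56985589]), 'moment': array([ 0.00142006, -0.01702491,  0.0429402 ]), 'opening': 0.08546841312743253}
```

View pics/side0.png

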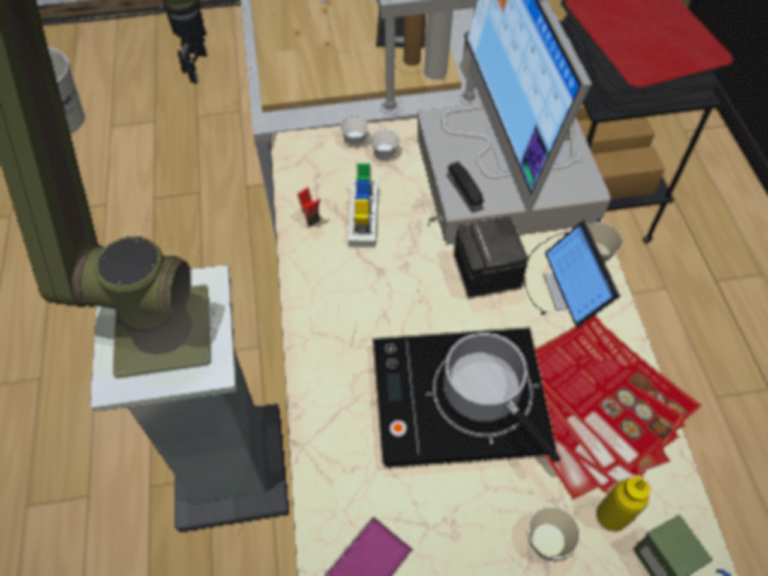

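View pics/top0.png

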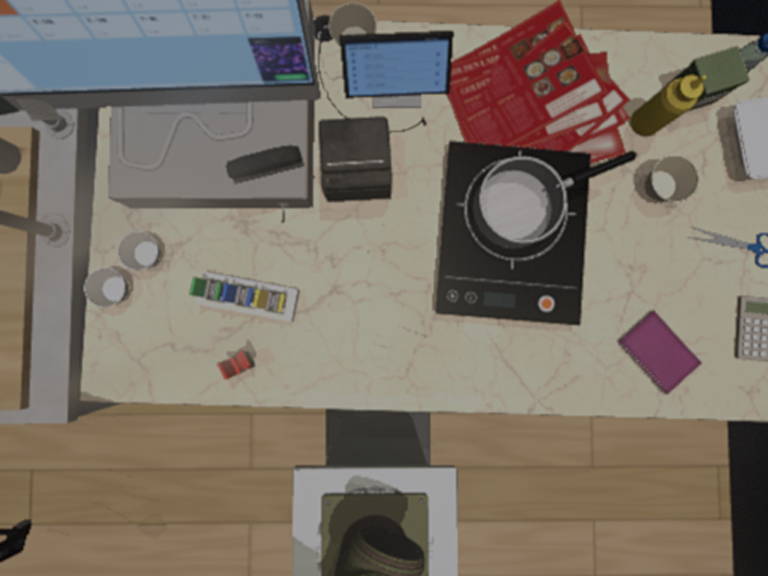

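Run:
```python
from h import *
a=snap('top'); save(a,'pics/t1.png',(110,170,210,260),7)
b=snap('side'); save(b,'pics/s1.png',(190,100,270,170),8)
```

```text
(no output)
```

View pics/t1.png

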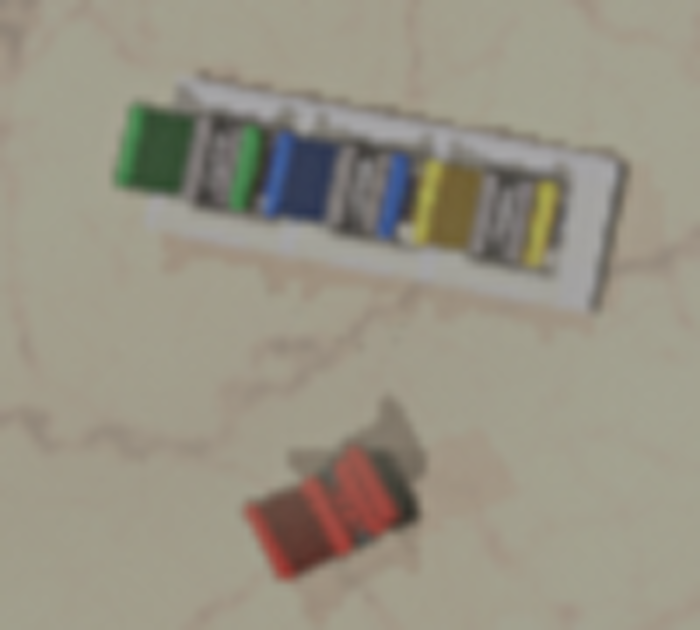

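View pics/s1.png

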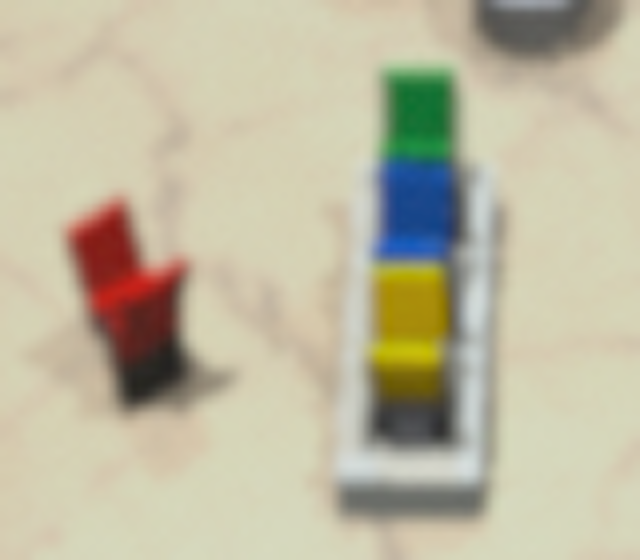

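Run:
```python
from h import *
a=snap('top'); W=cloud(a)
hsv=cv2.cvtColor(a['color'],cv2.COLOR_RGB2HSV)
# dock: depth 20..36mm
roi=np.zeros(W.shape[:2],bool); roi[175:220,120:205]=1
m=roi&(W[...,2]>.018)&(W[...,2]<.04)&(hsv[...,1]<45)
print('dock top n',m.sum(),'z',np.nanmedian(W[m][:,2]))
r=cv2.minAreaRect(np.argwhere(roi&(W[...,2]>.016))[:,::-1].astype(np.float32)); print(r)
def mask(lo,hi,x0,x1,y0,y1,smin=90):
    q=np.zeros(W.shape[:2],bool); q[y0:y1,x0:x1]=1
    return q&(hsv[...,0]>=lo)&(hsv[...,0]<=hi)&(hsv[...,1]>smin)
for n,lo,hi in (('yellow',20,35),('blue',100,125),('green',45,80),):
    q=mask(lo,hi,120,205,175,220,110); P=W[q]
    top=P[P[:,2]>np.nanmax(P[:,2])-.012]
    print(n,q.sum(),np.nanmin(P,0),np.nanmax(P,0),'mean',np.nanmean(P,0))
    vu=np.argwhere(q); pts=np.array([ray(a,u,v,.103)[:2] for v,u in vu],np.float32)
    c,sz,an=cv2.minAreaRect(pts); print('  rect at z.103',c,sz,an)
# key
q=mask(5,20,340,390,180,215,120); vu=np.argwhere(q); c=vu.mean(0)[::-1]; print('key px',c,ray(a,*c,.045),W[q][:,2].mean())
# pan rim
q=np.zeros(W.shape[:2],bool); q[90:185,290:400]=1
P=W[q&(W[...,2]>.112)&(W[...,2]<.135)]; print(len(P),np.median(P[:,2]))
A=np.c_[2*P[:,:2],np.ones(len(P))]
keep=np.ones(len(P),bool)
for i in range(15):
    s=np.linalg.lstsq(A[keep],(P[keep,:2]**2).sum(1),rcond=None)[0]; c=s[:2]; R=np.sqrt(s[2]+c@c)
    keep=abs(np.linalg.norm(P[:,:2]-c,axis=1)-R)<.008
print('pan',c,R,keep.sum())
```

```text
dock top n 686 z 0.028637435315210905
((161.6488037109375, 196.7188262939453), (71.05582427978516, 22.126007080078125), 10.784297943115234)
yellow 109 [0.45380602 0.16358007 0.02605458] [0.49145983 0.23455045 0.10671855] mean [0.47464911 0.19811859 0.09423528]
  rect at z.103 (0.47285574674606323, 0.19085152447223663) (0.05160796269774437, 0.030002295970916748) 79.31304168701172
blue 56 [0.46458456 0.22183475 0.0830115 ] [0.50250111 0.27420424 0.10735102] mean [0.48450444 0.25073766 0.10218824]
  rect at z.103 (0.4846135377883911, 0.2472584843635559) (0.05082930624485016, 0.029943902045488358) 77.00102233886719
green 21 [0.47797619 0.27789755 0.0979045 ] [0.51036159 0.32713196 0.10619614] mean [0.49372272 0.30018142 0.10321227]
  rect at z.103 (0.49411118030548096, 0.3030804991722107) (0.0473702996969223, 0.02470942959189415) 79.93282318115234
key px [364.         202.17391304] [ 0.46844455 -0.32722658  0.045     ] 0.04562351028307433
550 0.12193519096928708
pan [ 0.65917636 -0.27904951] 0.0893518942279535 189
```

Run:
```python
from h import *
from scipy.optimize import least_squares
a=snap('top'); b=snap('side')
for n,s in(('top',a),('side',b)):
    W=cloud(s); hsv=cv2.cvtColor(s['color'],cv2.COLOR_RGB2HSV)
    # pan rim points by depth
    d=np.linalg.norm(W[...,:2]-np.array([.655,-.255]),axis=-1)
    P=W[(d<.12)&(W[...,2]>.1165)&(W[...,2]<.13)]
    f=lambda p:np.linalg.norm(P[:,:2]-p[:2],axis=1)-.076
    r=least_squares(f,[.655,-.255],loss='soft_l1',f_scale=.003)
    k=abs(r.fun)<.005
    print(n,'pan',r.x,len(P),'in',k.sum(),'zmed',np.median(P[k][:,2]))
    # dock top
    c0=np.array([.4846,.2473]); ax=np.array([np.cos(np.radians(79.3)),np.sin(np.radians(79.3))]); pe=np.array([-ax[1],ax[0]])
    e=(W[...,:2]-c0); U=e@ax; V=e@pe
    m=(abs(U)<.12)&(abs(V)<.06)&(W[...,2]>.022)&(W[...,2]<.034)
    pts=W[m][:,:2].astype(np.float32); print('  dock',cv2.minAreaRect(pts),len(pts))
    q=(abs(U)<.12)&(abs(V)<.06)&(W[...,2]>.05)
    q&=(hsv[...,0]>=20)&(hsv[...,0]<=35)&(hsv[...,1]>100)
    print('  yellow U',np.percentile(U[q],[0,5,50,95,100]),'V',np.percentile(V[q],[0,5,50,95,100]),'zmax',W[q][:,2].max())
    k=(hsv[...,0]>=5)&(hsv[...,0]<=20)&(hsv[...,1]>150)&(np.linalg.norm(W[...,:2]-np.array([.468,-.327]),axis=-1)<.03)
    c=np.argwhere(k).mean(0)[::-1]; print('  key',c,ray(s,*c,.045))
save(a,'pics/pan.png',(280,80,430,220),4)
```

```text
top pan [ 0.65229531 -0.26438463] 359 in 342 zmed 0.12350479584157764
  dock ((0.483932763338089, 0.24746602773666382), (0.18606750667095184, 0.06394477933645248), 79.18883514404297) 684
  yellow U [-0.08355065 -0.08218849 -0.04232546 -0.03385683 -0.03257425] V [-0.01394512 -0.01241152  0.0006025   0.01426766  0.01655781] zmax 0.1076055282548537
  key [364. 202.] [ 0.46894368 -0.32723614  0.045     ]
side pan [ 0.65122368 -0.26782181] 359 in 343 zmed 0.1229201233688353
  dock ((0.4829106628894806, 0.24533778429031372), (0.19778402149677277, 0.06402367353439331), 79.36682891845703) 336
  yellow U [-0.08633664 -0.08421866 -0.04700455 -0.0365034  -0.03165397] V [-0.01459517 -0.01402986 -0.00021981  0.01375061  0.01524508] zmax 0.10800214101570914
  key [264.88235294 284.58823529] [ 0.46844609 -0.32767918  0.045     ]
```

View pics/pan.png

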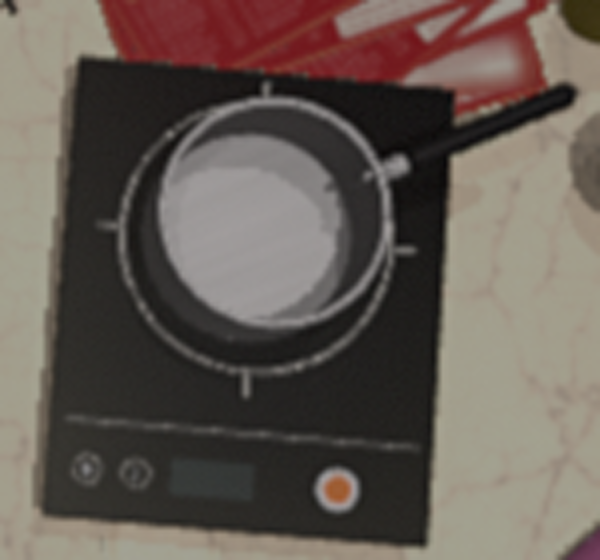

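The yellow clip is at about (165–190, 193–207) in the full-resolution top image, in the right-hand well of the dock. The red clip at (157,243) is the look-alike: it stands outside the dock and is the wrong colour. The mustard bottle at (445,70) is yellow but isn't a clip. The crop confirms that the right-well one is the yellow clip.

I'll move above it first.

```bash
cat >> h.py <<'E'
def to(p,ydir=None):
    """print tool-axis shift (mm) to world TCP p, and yaw (deg) to line tool y with world angle ydir(deg)"""
    st=status.get_state(); R=np.array(st['orientation']); d=R.T@(np.array(p)-st['tcp_pos'])*1000
    print('t',round(float(st['time']),2),'tcp',np.round(st['tcp_pos'],4),'tool d(mm)',np.round(d,1),'open',round(float(st['opening']),4),'F',np.round(st['ft_force'],1),'q',np.round(st['q'],2))
    cur=np.degrees(np.arctan2(R[1,1],R[0,1])); print('  tool y at',round(cur,2),'tilt',np.round(R[:2,2],4))
    if ydir is not None:
        for a in(ydir,ydir+180):
            w=(cur-a+180)%360-180; print('  yaw',round(w,2))
E
python3 -m handwheel '[{"dx":-34,"dy":-22.6},{"dx":-34,"dy":-22.6},{"dx":-34,"dy":-22.6},{"dx":-34,"dy":-22.6},{"dx":-34,"dy":-22.6},{"dx":-34,"dy":-22.6},{"dx":-34,"dy":-22.6},{"dx":-34,"dy":-22.6},{"dx":-34,"dy":-22.6},{"dx":-34,"dy":-22.6},{"dx":-34,"dy":-22.6},{"dx":-34,"dy":-22.6}]' -1
python3 -m handwheel '[{"yaw":7.16},{"yaw":7.16},{"yaw":7.16},{"yaw":7.16},{"yaw":7.16},{"yaw":7.16},{"yaw":7.16},{"yaw":7.16},{"yaw":7.16},{"yaw":7.16},{"yaw":7.16},{"yaw":7.16}]'
python3 - <<'E'
from h import *
to([.473,.1905,.14],-10.8)
E
```

```text
t 0.35 tcp [0.1444 0.5565 0.2311] tool d(mm) [-410.  -271.7   91.2] open 0.0851 F [ 0.8 -0.8  0.1] q [ 1.24  0.31  1.51  0.    1.33 -0.07]
  tool y at 75.46 tilt [-0.0002 -0.0004]
  yaw 86.26
  yaw -93.74validation failed for argument at $[0]...
validation failed for argument at $[0]...
```

```bash
python3 -m handwheel '[{"dx":-34,"dy":-22.6,"dz":0,"yaw":0}]' -1; echo; python3 -m handwheel '[{"dx":-34.0,"dy":-22.6,"dz":0,"yaw":0}]' -1.0 20
```

```text
time: 0.43
tcp_pos: [0.1689, 0.531, 0.2313]
orientation: [[-0.969, 0.247, -0.002], [0.246, 0.969, 0.005], [0.003, 0.005, -1.0]]
ft_force: [1.6, 0.3, 0.8]
opening: 0.0854

time: 0.52
tcp_pos: [0.1985, 0.4965, 0.2311]
orientation: [[-0.969, 0.247, 0.0], [0.247, 0.969, 0.001], [-0.0, 0.001, -1.0]]
ft_force: [0.8, 1.2, 0.2]
opening: 0.0853
```

All four keys are required in every row.

```bash
python3 -m handwheel '[{"dx":-34,"dy":-22.6,"dz":0,"yaw":0},{"dx":-34,"dy":-22.6,"dz":0,"yaw":0},{"dx":-34,"dy":-22.6,"dz":0,"yaw":0},{"dx":-34,"dy":-22.6,"dz":0,"yaw":0},{"dx":-34,"dy":-22.6,"dz":0,"yaw":0},{"dx":-34,"dy":-22.6,"dz":0,"yaw":0},{"dx":-34,"dy":-22.6,"dz":0,"yaw":0},{"dx":-34,"dy":-22.6,"dz":0,"yaw":0},{"dx":-34,"dy":-22.6,"dz":0,"yaw":0},{"dx":-34,"dy":-22.6,"dz":0,"yaw":0}]'
python3 -m handwheel '[{"dx":0,"dy":0,"dz":0,"yaw":7.16},{"dx":0,"dy":0,"dz":0,"yaw":7.16},{"dx":0,"dy":0,"dz":0,"yaw":7.16},{"dx":0,"dy":0,"dz":0,"yaw":7.16},{"dx":0,"dy":0,"dz":0,"yaw":7.16},{"dx":0,"dy":0,"dz":0,"yaw":7.16},{"dx":0,"dy":0,"dz":0,"yaw":7.16},{"dx":0,"dy":0,"dz":0,"yaw":7.16},{"dx":0,"dy":0,"dz":0,"yaw":7.16},{"dx":0,"dy":0,"dz":0,"yaw":7.16},{"dx":0,"dy":0,"dz":0,"yaw":7.16},{"dx":0,"dy":0,"dz":0,"yaw":7.16}]'
python3 - <<'E'
from h import *
to([.473,.1905,.14],-10.8)
E
```

```text
time: 1.35
tcp_pos: [0.4723, 0.1899, 0.2316]
orientation: [[-0.968, 0.251, 0.0], [0.251, 0.968, 0.0], [-0.0, 0.0, -1.0]]
ft_force: [0.1, 0.8, 0.3]
opening: 0.0856
time: 2.35
tcp_pos: [0.4712, 0.1916, 0.2314]
orientation: [[0.188, 0.982, 0.0], [0.982, -0.188, 0.0], [0.0, 0.0, -1.0]]
ft_force: [0.3, 0.3, 0.3]
opening: 0.0855
t 2.35 tcp [0.4712 0.1916 0.2314] tool d(mm) [-0.8  2.  91.4] open 0.0855 F [0.3 0.3 0.3] q [ 0.3   0.21  1.64 -0.    1.29  0.49]
  tool y at -10.81 tilt [0.0001 0.    ]
  yaw -0.01
  yaw 179.99
```

```bash
python3 -m handwheel '[{"dx":-0.8,"dy":2,"dz":30,"yaw":0},{"dx":0,"dy":0,"dz":30,"yaw":0},{"dx":0,"dy":0,"dz":30,"yaw":0},{"dx":0,"dy":0,"dz":25,"yaw":0},{"dx":0,"dy":0,"dz":20,"yaw":0},{"dx":0,"dy":0,"dz":0,"yaw":0}]'
python3 - <<'E'
from h import *
to([.473,.1905,.039],-10.8)
s=snap('side'); save(s,'pics/s2.png',(170,80,290,170),6)
E
```

```text
time: 2.85
tcp_pos: [0.4699, 0.1895, 0.0926]
orientation: [[0.182, 0.983, -0.008], [0.983, -0.182, -0.002], [-0.004, -0.007, -1.0]]
ft_force: [0.5, -0.8, -0.1]
opening: 0.0855
t 2.85 tcp [0.4699 0.1895 0.0926] tool d(mm) [ 1.8  3.3 53.6] open 0.0855 F [ 0.5 -0.8 -0.1] q [ 0.3   0.37  1.82 -0.    0.96  0.48]
  tool y at -10.47 tilt [-0.0078 -0.0024]
  yaw 0.33
  yaw -179.67
```

View pics/s2.png

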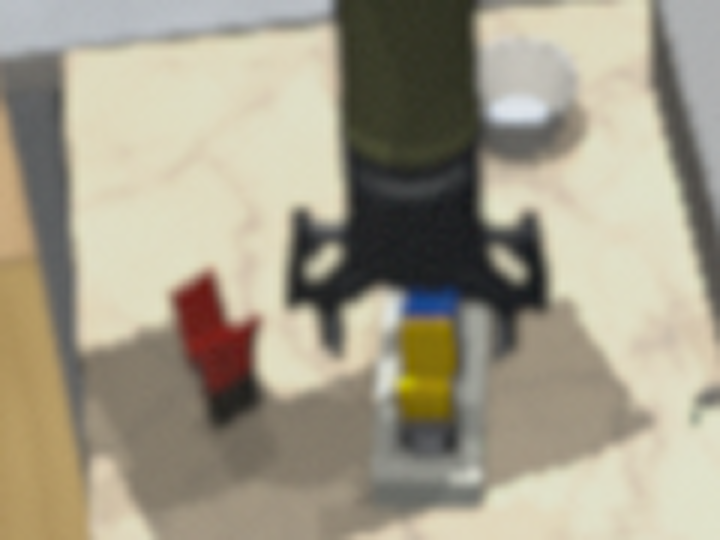

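Fingers straddle the yellow clip (425,385), and the red one (215,345) is clear. Descending to the pivot.

```bash
python3 -m handwheel '[{"dx":0,"dy":0,"dz":10,"yaw":0},{"dx":0,"dy":0,"dz":15,"yaw":0},{"dx":0,"dy":0,"dz":15,"yaw":0},{"dx":0,"dy":0,"dz":8,"yaw":0},{"dx":0,"dy":0,"dz":0,"yaw":0},{"dx":0,"dy":0,"dz":0,"yaw":0}]'
python3 - <<'E'
from h import *
to([.473,.1905,.039],-10.8)
E
```

```text
time: 3.4
tcp_pos: [0.4735, 0.1906, 0.0488]
orientation: [[0.182, 0.983, 0.001], [0.983, -0.182, 0.0], [0.0, 0.001, -1.0]]
ft_force: [0.4, 0.1, 0.3]
opening: 0.0853
t 3.4 tcp [0.4735 0.1906 0.0488] tool d(mm) [-0.2 -0.5  9.8] open 0.0853 F [0.4 0.1 0.3] q [0.3  0.43 1.87 0.   0.84 0.48]
  tool y at -10.46 tilt [0.0007 0.0002]
  yaw 0.34
  yaw -179.66
```

```bash
python3 -m handwheel '[{"dx":0,"dy":-0.5,"dz":5,"yaw":0.3},{"dx":0,"dy":0,"dz":5,"yaw":0},{"dx":0,"dy":0,"dz":0,"yaw":0},{"dx":0,"dy":0,"dz":0,"yaw":0}]'
python3 -m handwheel '[{"dx":0,"dy":0,"dz":0,"yaw":0},{"dx":0,"dy":0,"dz":0,"yaw":0},{"dx":0,"dy":0,"dz":0,"yaw":0},{"dx":0,"dy":0,"dz":0,"yaw":0},{"dx":0,"dy":0,"dz":0,"yaw":0},{"dx":0,"dy":0,"dz":0,"yaw":0},{"dx":0,"dy":0,"dz":0,"yaw":0},{"dx":0,"dy":0,"dz":0,"yaw":0},{"dx":0,"dy":0,"dz":0,"yaw":0},{"dx":0,"dy":0,"dz":0,"yaw":0},{"dx":0,"dy":0,"dz":0,"yaw":0},{"dx":0,"dy":0,"dz":0,"yaw":0}]' 1 40
python3 - <<'E'
from h import *
to([.473,.1905,.039],-10.8)
s=snap('side'); save(s,'pics/s3.png',(170,80,290,170),6)
E
```

```text
time: 3.73
tcp_pos: [0.4725, 0.1905, 0.0383]
orientation: [[0.187, 0.982, -0.0], [0.982, -0.187, -0.0], [-0.0, -0.0, -1.0]]
ft_force: [-0.6, -0.4, -0.5]
opening: 0.0854
time: 4.73
tcp_pos: [0.4727, 0.1906, 0.0385]
orientation: [[0.187, 0.982, 0.0], [0.982, -0.187, 0.0], [0.0, 0.0, -1.0]]
ft_force: [-0.1, -0.4, 5.3]
opening: 0.0337
t 4.73 tcp [0.4727 0.1906 0.0385] tool d(mm) [-0.   0.3 -0.5] open 0.0337 F [-0.1 -0.4  5.3] q [ 0.3   0.45  1.88 -0.    0.81  0.49]
  tool y at -10.76 tilt [0.0004 0.0001]
  yaw 0.04
  yaw -179.96
```

View pics/s3.png

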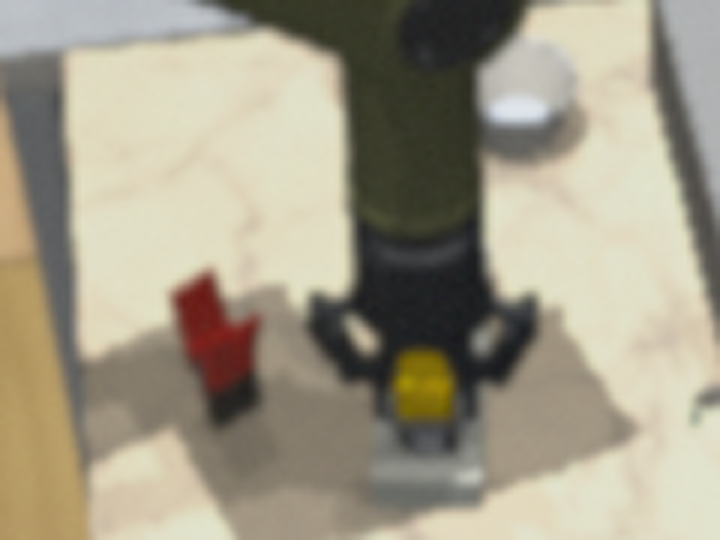

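Gripped at 33.7 mm, which matches the clip's width. Lifting straight up.

```bash
python3 -m handwheel '[{"dx":0,"dy":0,"dz":-5,"yaw":0},{"dx":0,"dy":0,"dz":-8,"yaw":0},{"dx":0,"dy":0,"dz":-10,"yaw":0},{"dx":0,"dy":0,"dz":-12,"yaw":0},{"dx":0,"dy":0,"dz":-20,"yaw":0},{"dx":0,"dy":0,"dz":-25,"yaw":0},{"dx":0,"dy":0,"dz":-25,"yaw":0},{"dx":0,"dy":0,"dz":-25,"yaw":0},{"dx":0,"dy":0,"dz":-25,"yaw":0},{"dx":0,"dy":0,"dz":-10,"yaw":0},{"dx":0,"dy":0,"dz":0,"yaw":0}]'
python3 - <<'E'
from h import *
to([.473,.1905,.039],-10.8)
s=snap('side'); save(s,'pics/s4.png',(170,60,290,150),6)
s=snap('top'); save(s,'pics/t4.png',(110,150,230,240),6)
E
```

```text
time: 5.7
tcp_pos: [0.4744, 0.1912, 0.2065]
orientation: [[0.187, 0.982, 0.007], [0.982, -0.187, 0.002], [0.003, 0.006, -1.0]]
ft_force: [1.1, 0.6, -0.7]
opening: 0.0332
t 5.7 tcp [0.4744 0.1912 0.2065] tool d(mm) [ -1.5  -2.3 167.5] open 0.0332 F [ 1.1  0.6 -0.7] q [0.3  0.24 1.68 0.   1.22 0.49]
  tool y at -10.76 tilt [0.0065 0.002 ]
  yaw 0.04
  yaw -179.96
```

View pics/s4.png

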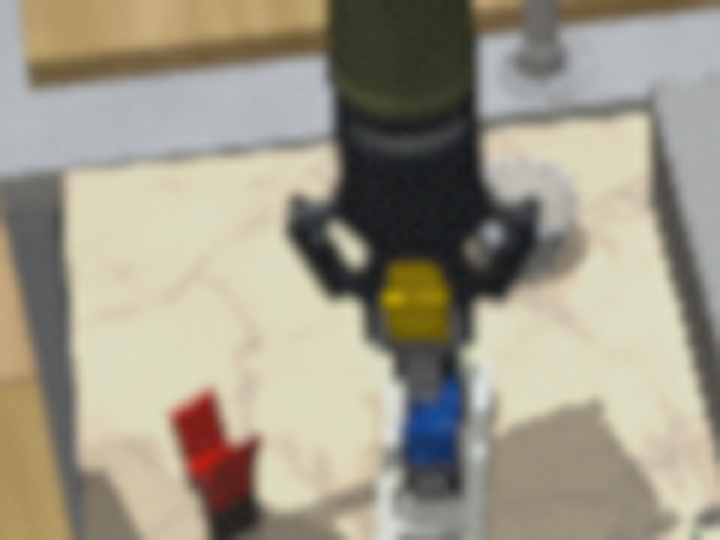

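View pics/t4.png

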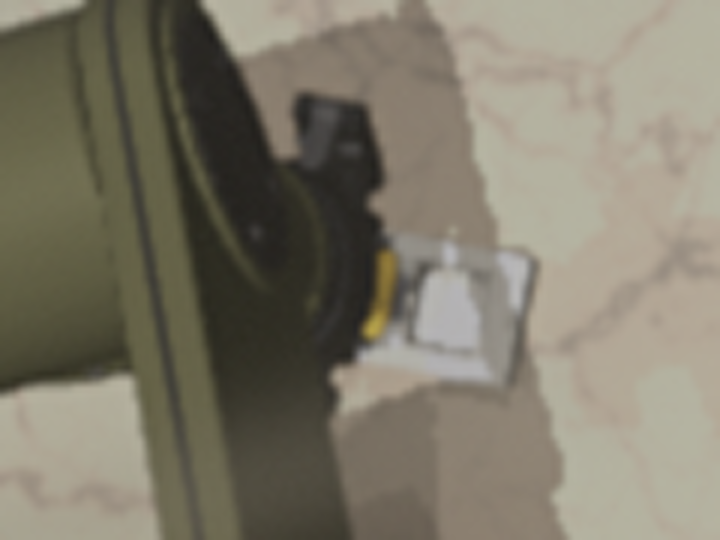

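Clip is out and hanging upright. The blue clip is still seated at (430,430). The jaw facing the side camera, at (415,370), looks grey and narrow, so it's probably the steel one. Setting the clip down on free counter at about (0.47, 0.04).

```bash
python3 -m handwheel '[{"dx":-20,"dy":3,"dz":0,"yaw":0},{"dx":-25,"dy":4,"dz":0,"yaw":0},{"dx":-25,"dy":4,"dz":20,"yaw":0},{"dx":-25,"dy":4,"dz":25,"yaw":0},{"dx":-25,"dy":4,"dz":25,"yaw":0},{"dx":-20,"dy":4,"dz":25,"yaw":0},{"dx":-10,"dy":1,"dz":25,"yaw":0},{"dx":0,"dy":0,"dz":15,"yaw":0},{"dx":0,"dy":0,"dz":0,"yaw":0},{"dx":0,"dy":0,"dz":0,"yaw":0}]'
python3 - <<'E'
from h import *
to([.47,.04,.032],-10.8)
s=snap('side'); save(s,'pics/s5.png',(180,120,300,210),6)
E
```

```text
time: 6.63
tcp_pos: [0.4659, 0.0386, 0.0663]
orientation: [[0.187, 0.982, -0.006], [0.982, -0.187, 0.0], [-0.001, -0.006, -1.0]]
ft_force: [1.1, 0.2, -0.6]
opening: 0.0333
t 6.63 tcp [0.4659 0.0386 0.0663] tool d(mm) [ 2.2  3.9 34.3] open 0.0333 F [ 1.1  0.2 -0.6] q [-0.01  0.36  1.94  0.    0.85  0.18]
  tool y at -10.8 tilt [-0.0058  0.0002]
  yaw 0.0
  yaw -180.0
```

View pics/s5.png

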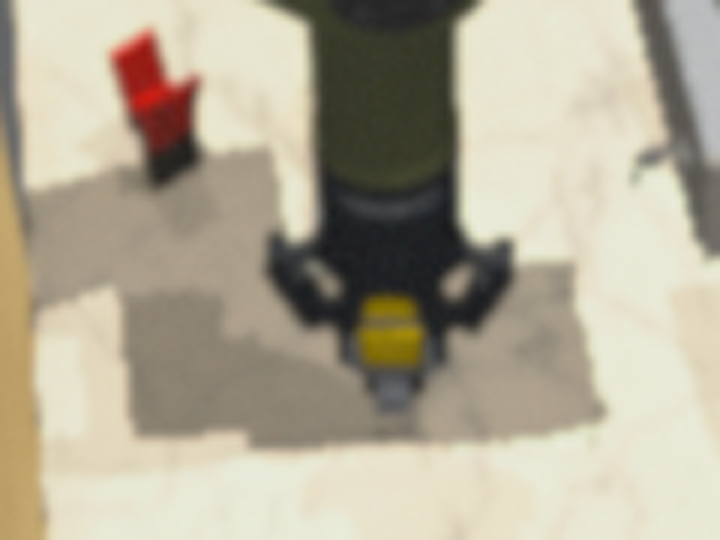

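The jaw facing the side camera, at (392,390), is bright steel, so clip −x points to world −y and the black jaw to +y. Lowering.

```bash
python3 -m handwheel '[{"dx":0,"dy":0,"dz":12,"yaw":0},{"dx":0,"dy":0,"dz":11,"yaw":0},{"dx":0,"dy":0,"dz":6,"yaw":0},{"dx":0,"dy":0,"dz":3,"yaw":0},{"dx":0,"dy":0,"dz":0,"yaw":0},{"dx":0,"dy":0,"dz":0,"yaw":0},{"dx":0,"dy":0,"dz":0,"yaw":0}]'
```

```text
time: 7.27
tcp_pos: [0.4687, 0.0389, 0.0369]
orientation: [[0.186, 0.982, 0.001], [0.982, -0.186, -0.0], [0.0, 0.001, -1.0]]
ft_force: [-0.4, 0.3, -0.9]
opening: 0.0334
```

```bash
python3 -m handwheel '[{"dx":0,"dy":0,"dz":1,"yaw":0},{"dx":0,"dy":0,"dz":0,"yaw":0},{"dx":0,"dy":0,"dz":0,"yaw":0}]'
```

```text
time: 7.52
tcp_pos: [0.4683, 0.0387, 0.0355]
orientation: [[0.187, 0.982, 0.0], [0.982, -0.187, -0.0], [0.0, 0.0, -1.0]]
ft_force: [0.5, 0.6, -0.7]
opening: 0.0335
```

```bash
python3 -m handwheel '[{"dx":0,"dy":0,"dz":2,"yaw":0},{"dx":0,"dy":0,"dz":1.5,"yaw":0},{"dx":0,"dy":0,"dz":0,"yaw":0},{"dx":0,"dy":0,"dz":0,"yaw":0}]'
```

```text
time: 7.85
tcp_pos: [0.4679, 0.0387, 0.0316]
orientation: [[0.187, 0.982, -0.001], [0.982, -0.187, 0.0], [-0.0, -0.0, -1.0]]
ft_force: [-0.0, -0.2, -1.8]
opening: 0.033
```

```bash
python3 -m handwheel '[{"dx":0,"dy":0,"dz":1,"yaw":0},{"dx":0,"dy":0,"dz":0,"yaw":0},{"dx":0,"dy":0,"dz":0,"yaw":0}]'
```

```text
time: 8.1
tcp_pos: [0.4681, 0.0387, 0.0307]
orientation: [[0.187, 0.982, -0.0], [0.982, -0.187, -0.0], [-0.0, -0.0, -1.0]]
ft_force: [0.1, 0.4, -1.1]
opening: 0.0335
```

```bash
python3 -m handwheel '[{"dx":0,"dy":0,"dz":1,"yaw":0},{"dx":0,"dy":0,"dz":0,"yaw":0},{"dx":0,"dy":0,"dz":0,"yaw":0}]'
```

```text
time: 8.35
tcp_pos: [0.4682, 0.0387, 0.0305]
orientation: [[0.187, 0.982, 0.0], [0.982, -0.187, -0.0], [0.0, 0.0, -1.0]]
ft_force: [-1.8, -0.3, 6.9]
opening: 0.0333
```

```bash
python3 -m handwheel '[{"dx":0,"dy":0,"dz":0,"yaw":0},{"dx":0,"dy":0,"dz":0,"yaw":0},{"dx":0,"dy":0,"dz":0,"yaw":0},{"dx":0,"dy":0,"dz":0,"yaw":0},{"dx":0,"dy":0,"dz":0,"yaw":0},{"dx":0,"dy":0,"dz":0,"yaw":0},{"dx":0,"dy":0,"dz":0,"yaw":0},{"dx":0,"dy":0,"dz":0,"yaw":0}]' -1 30
python3 -m handwheel '[{"dx":0,"dy":0,"dz":-10,"yaw":0},{"dx":0,"dy":0,"dz":-20,"yaw":0},{"dx":0,"dy":0,"dz":-30,"yaw":0},{"dx":0,"dy":0,"dz":-30,"yaw":0},{"dx":0,"dy":0,"dz":-20,"yaw":0},{"dx":0,"dy":0,"dz":-10,"yaw":0},{"dx":0,"dy":0,"dz":0,"yaw":0},{"dx":0,"dy":0,"dz":0,"yaw":0}]'
python3 -m handwheel '[{"dx":0,"dy":0,"dz":0,"yaw":-7.16},{"dx":0,"dy":0,"dz":0,"yaw":-7.16},{"dx":0,"dy":0,"dz":0,"yaw":-7.16},{"dx":0,"dy":0,"dz":0,"yaw":-7.16},{"dx":0,"dy":0,"dz":0,"yaw":-7.16},{"dx":0,"dy":0,"dz":0,"yaw":-7.16},{"dx":0,"dy":0,"dz":0,"yaw":-7.16},{"dx":0,"dy":0,"dz":0,"yaw":-7.16},{"dx":0,"dy":0,"dz":0,"yaw":-7.16},{"dx":0,"dy":0,"dz":0,"yaw":-7.16},{"dx":0,"dy":0,"dz":0,"yaw":-7.16},{"dx":0,"dy":0,"dz":0,"yaw":-7.16}]'
python3 -m handwheel '[{"dx":0,"dy":0,"dz":0,"yaw":-4.1},{"dx":0,"dy":0,"dz":0,"yaw":0},{"dx":0,"dy":0,"dz":0,"yaw":0}]'
python3 - <<'E'
from h import *
to([.4682,.0387,.063],79.2)
s=snap('side'); save(s,'pics/s6.png',(180,120,300,210),6)
W=cloud(s); hsv=cv2.cvtColor(s['color'],cv2.COLOR_RGB2HSV)
q=(hsv[...,0]>=20)&(hsv[...,0]<=35)&(hsv[...,1]>100)&(np.linalg.norm(W[...,:2]-np.array([.468,.039]),axis=-1)<.06)&(W[...,2]>.04)
P=W[q]; ax=np.array([.1874,.9823]);pe=np.array([-.9823,.1874]); e=P[:,:2]-[.4682,.0387]
print(q.sum(),np.percentile(e@ax,[2,50,98]),np.percentile(e@pe,[2,50,98]),P[:,2].max())
E
```

```text
time: 9.02
tcp_pos: [0.4681, 0.0387, 0.0298]
orientation: [[0.187, 0.982, -0.0], [0.982, -0.187, 0.0], [-0.0, -0.0, -1.0]]
ft_force: [0.2, 0.7, -0.3]
opening: 0.0855
time: 9.68
tcp_pos: [0.4684, 0.0387, 0.1502]
orientation: [[0.187, 0.982, 0.001], [0.982, -0.187, -0.0], [0.0, 0.001, -1.0]]
ft_force: [-0.0, -0.7, -0.2]
opening: 0.0855
time: 10.68
tcp_pos: [0.4668, 0.0387, 0.148]
orientation: [[-0.968, 0.25, -0.004], [0.25, 0.968, 0.0], [0.004, -0.001, -1.0]]
ft_force: [0.2, 0.4, 0.5]
opening: 0.0852
time: 10.93
tcp_pos: [0.4671, 0.0387, 0.1485]
orientation: [[-0.982, 0.189, -0.003], [0.189, 0.982, 0.0], [0.003, -0.001, -1.0]]
ft_force: [0.3, 0.3, 0.5]
opening: 0.0855
t 10.93 tcp [0.4671 0.0387 0.1485] tool d(mm) [-1.3  0.2 85.5] open 0.0855 F [0.3 0.3 0.5] q [-0.01  0.25  1.84 -0.    1.06 -1.39]
  tool y at 79.13 tilt [-0.0028  0.    ]
  yaw -0.07
  yaw 179.93
124 [-0.05356533  0.00413818  0.02079131] [-0.01461429 -0.00326395  0.01355513] 0.1747925601800592
```

View pics/s6.png

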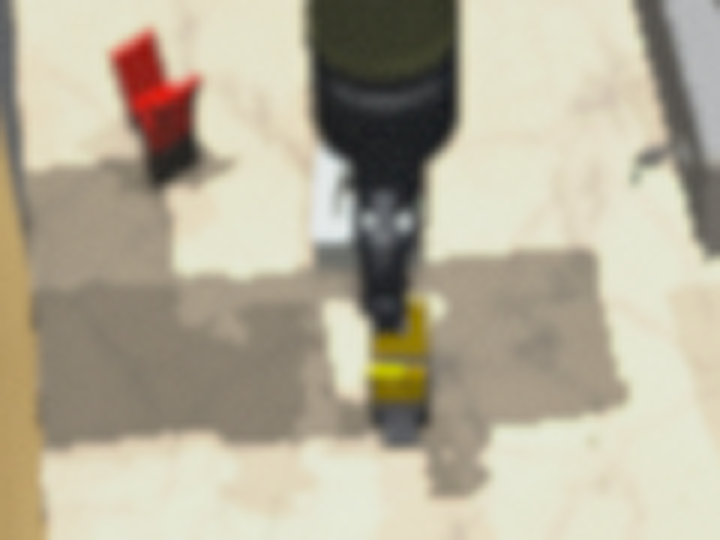

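The clip stands upright at (400,370), fingers straddle it along its opening direction. Lowering to the handles.

```bash
python3 -m handwheel '[{"dx":-1,"dy":0,"dz":20,"yaw":0},{"dx":0,"dy":0,"dz":25,"yaw":0},{"dx":0,"dy":0,"dz":20,"yaw":0},{"dx":0,"dy":0,"dz":15,"yaw":0},{"dx":0,"dy":0,"dz":7,"yaw":0},{"dx":0,"dy":0,"dz":0,"yaw":0},{"dx":0,"dy":0,"dz":0,"yaw":0},{"dx":0,"dy":0,"dz":0,"yaw":0}]'
```

```text
time: 11.65
tcp_pos: [0.4699, 0.0385, 0.0635]
orientation: [[-0.982, 0.187, 0.001], [0.187, 0.982, -0.0], [-0.001, 0.0, -1.0]]
ft_force: [-0.3, -0.3, -0.1]
opening: 0.0859
```

Run:
```python
from h import *
to([.4682,.0387,.0605],79.2)
s=snap('side'); save(s,'pics/s7.png',(180,120,300,210),6)
```

```text
t 11.65 tcp [0.4699 0.0385 0.0635] tool d(mm) [ 1.7 -0.1  3. ] open 0.0859 F [-0.3 -0.3 -0.1] q [-0.01  0.37  1.94 -0.    0.83 -1.39]
  tool y at 79.23 tilt [ 0.0014 -0.    ]
  yaw 0.03
  yaw -179.97
```

View pics/s7.png

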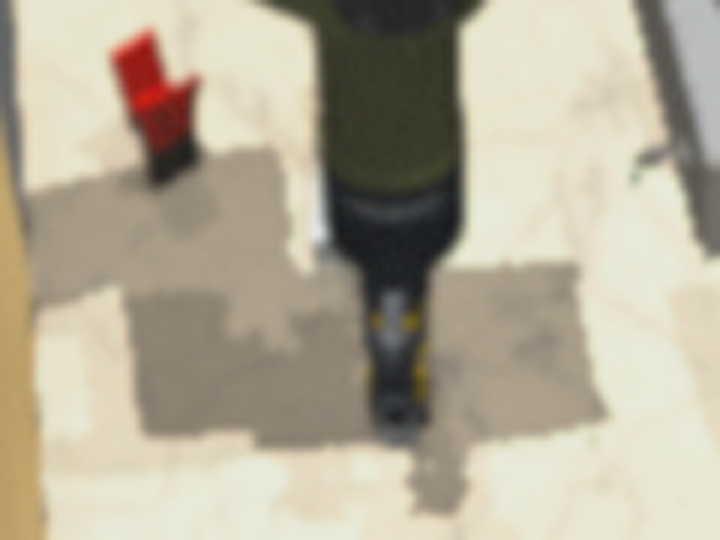

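Fingers are on both sides of the handles and centred. Lower 3 mm and squeeze.

```bash
python3 -m handwheel '[{"dx":1.5,"dy":0,"dz":3,"yaw":0},{"dx":0,"dy":0,"dz":0,"yaw":0},{"dx":0,"dy":0,"dz":0,"yaw":0}]'
python3 -m handwheel '[{"dx":0,"dy":0,"dz":0,"yaw":0},{"dx":0,"dy":0,"dz":0,"yaw":0},{"dx":0,"dy":0,"dz":0,"yaw":0},{"dx":0,"dy":0,"dz":0,"yaw":0},{"dx":0,"dy":0,"dz":0,"yaw":0},{"dx":0,"dy":0,"dz":0,"yaw":0},{"dx":0,"dy":0,"dz":0,"yaw":0},{"dx":0,"dy":0,"dz":0,"yaw":0},{"dx":0,"dy":0,"dz":0,"yaw":0},{"dx":0,"dy":0,"dz":0,"yaw":0}]' 1 35
python3 - <<'E'
from h import *
to([.4682,.0387,.0605],79.2)
E
```

```text
time: 11.95
tcp_pos: [0.4676, 0.0388, 0.0602]
orientation: [[-0.982, 0.186, 0.001], [0.186, 0.982, -0.0], [-0.001, 0.0, -1.0]]
ft_force: [1.2, 0.7, -0.1]
opening: 0.0855
time: 12.78
tcp_pos: [0.4691, 0.0371, 0.0618]
orientation: [[-0.983, 0.185, 0.003], [0.185, 0.983, -0.003], [-0.004, -0.002, -1.0]]
ft_force: [-2.6, -6.7, 16.8]
opening: 0.0271
t 12.78 tcp [0.4691 0.0371 0.0618] tool d(mm) [1.2 1.4 1.3] open 0.0271 F [-2.6 -6.7 16.8] q [-0.01  0.37  1.94 -0.    0.83 -1.39]
  tool y at 79.35 tilt [ 0.0035 -0.0031]
  yaw 0.15
  yaw -179.85
```

```bash
python3 -m handwheel '[{"dx":0,"dy":0,"dz":-5,"yaw":0},{"dx":0,"dy":0,"dz":-10,"yaw":0},{"dx":0,"dy":0,"dz":-20,"yaw":0},{"dx":0,"dy":0,"dz":-30,"yaw":0},{"dx":0,"dy":0,"dz":-35,"yaw":0},{"dx":0,"dy":0,"dz":-35,"yaw":0},{"dx":0,"dy":0,"dz":-25,"yaw":0},{"dx":0,"dy":0,"dz":-10,"yaw":0},{"dx":0,"dy":0,"dz":0,"yaw":0},{"dx":0,"dy":0,"dz":0,"yaw":0}]'
python3 - <<'E'
from h import *
to([.4682,.0387,.0605],79.2)
s=snap('side'); save(s,'pics/s8.png',(180,90,300,180),6)
s=snap('top'); save(s,'pics/t8.png',(180,150,300,240),6)
E
```

```text
time: 13.62
tcp_pos: [0.467, 0.0389, 0.229]
orientation: [[-0.982, 0.186, -0.001], [0.186, 0.982, 0.0], [0.001, -0.0, -1.0]]
ft_force: [-0.8, 0.5, -1.7]
opening: 0.0269
t 13.62 tcp [0.467  0.0389 0.229 ] tool d(mm) [ -1.3   0.  168.5] open 0.0269 F [-0.8  0.5 -1.7] q [-0.01  0.16  1.72  0.    1.26 -1.39]
  tool y at 79.26 tilt [-0.0008  0.0001]
  yaw 0.06
  yaw -179.94
```

View pics/s8.png

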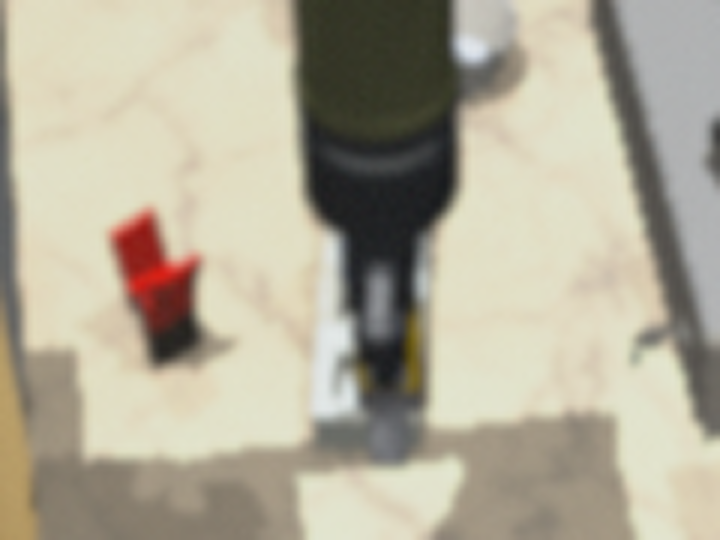

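View pics/t8.png

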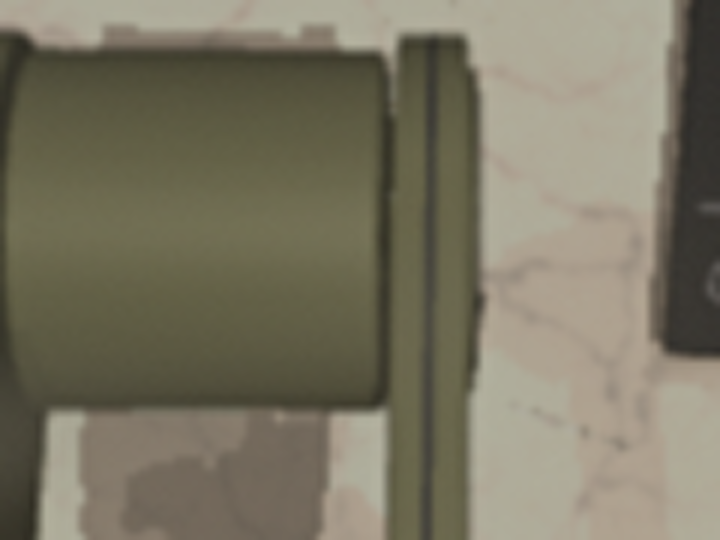

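Run:
```python
from h import *
s=snap('side'); W=cloud(s)
for v in range(148,172):
    print(v,[tuple(np.round(W[v,u]*1000).astype(int)) for u in (242,244,246,248)], s['color'][v,245])
```

```text
148 [(np.int64(454), np.int64(-16), np.int64(306)), (np.int64(460), np.int64(-18), np.int64(307)), (np.int64(465), np.int64(-19), np.int64(306)), (np.int64(476), np.int64(18), np.int64(260))] [29 30 33]
149 [(np.int64(454), np.int64(-16), np.int64(300)), (np.int64(460), np.int64(-15), np.int64(299)), (np.int64(466), np.int64(-16), np.int64(298)), (np.int64(477), np.int64(24), np.int64(247))] [28 28 31]
150 [(np.int64(456), np.int64(0), np.int64(276)), (np.int64(461), np.int64(-6), np.int64(283)), (np.int64(466), np.int64(-11), np.int64(288)), (np.int64(477), np.int64(25), np.int64(241))] [31 32 32]
151 [(np.int64(457), np.int64(8), np.int64(261)), (np.int64(463), np.int64(9), np.int64(259)), (np.int64(466), np.int64(-9), np.int64(280)), (np.int64(476), np.int64(22), np.int64(240))] [37 39 41]
152 [(np.int64(457), np.int64(14), np.int64(249)), (np.int64(463), np.int64(12), np.int64(251)), (np.int64(469), np.int64(16), np.int64(244)), (np.int64(476), np.int64(24), np.int64(232))] [43 44 45]
153 [(np.int64(457), np.int64(13), np.int64(246)), (np.int64(463), np.int64(17), np.int64(239)),
[... 3024 characters left out ...]
p.int64(482), np.int64(133), np.int64(5)), (np.int64(489), np.int64(132), np.int64(4))] [203 206 182]
169 [(np.int64(467), np.int64(133), np.int64(2)), (np.int64(475), np.int64(136), np.int64(-4)), (np.int64(481), np.int64(130), np.int64(3)), (np.int64(488), np.int64(131), np.int64(0))] [223 225 201]
170 [(np.int64(467), np.int64(129), np.int64(2)), (np.int64(474), np.int64(129), np.int64(1)), (np.int64(481), np.int64(127), np.int64(1)), (np.int64(487), np.int64(121), np.int64(8))] [226 227 204]
171 [(np.int64(466), np.int64(124), np.int64(3)), (np.int64(473), np.int64(123), np.int64(2)), (np.int64(480), np.int64(123), np.int64(1)), (np.int64(487), np.int64(124), np.int64(-2))] [225 224 202]
```

The clip is squeezed fully open (27 mm over the handles). The steel jaw end is at about (0.461, 0.016, 0.170), so the jaw ends sit roughly 60–62 mm below the TCP. Carrying it to the pan's +y rim point (0.666, −0.191).

```bash
python3 -m handwheel '[{"dx":-15,"dy":-19,"dz":0,"yaw":0},{"dx":-22,"dy":-20,"dz":0,"yaw":0},{"dx":-25,"dy":-20,"dz":0,"yaw":0},{"dx":-25,"dy":-20,"dz":0,"yaw":0},{"dx":-25,"dy":-20,"dz":0,"yaw":0},{"dx":-25,"dy":-20,"dz":0,"yaw":0},{"dx":-25,"dy":-20,"dz":0,"yaw":0},{"dx":-25,"dy":-20,"dz":0,"yaw":0},{"dx":-25,"dy":-15,"dz":0,"yaw":0},{"dx":-26,"dy":-15,"dz":0,"yaw":0},{"dx":0,"dy":0,"dz":0,"yaw":0},{"dx":0,"dy":0,"dz":0,"yaw":0}]'
python3 - <<'E'
from h import *
to([.6662,-.1913,.158],79.2)
s=snap('side'); save(s,'pics/s9.png',(240,160,400,280),5)
E
```

```text
time: 14.77
tcp_pos: [0.6662, -0.1922, 0.2262]
orientation: [[-0.982, 0.188, -0.005], [0.188, 0.982, 0.002], [0.005, 0.001, -1.0]]
ft_force: [0.8, -0.1, -0.9]
opening: 0.027
t 14.77 tcp [ 0.6662 -0.1922  0.2262] tool d(mm) [-0.2  0.9 68.2] open 0.027 F [ 0.8 -0.1 -0.9] q [-0.34  0.48  1.24  0.    1.43 -1.72]
  tool y at 79.17 tilt [-0.0046  0.0017]
  yaw -0.03
  yaw 179.97
```

View pics/s9.png

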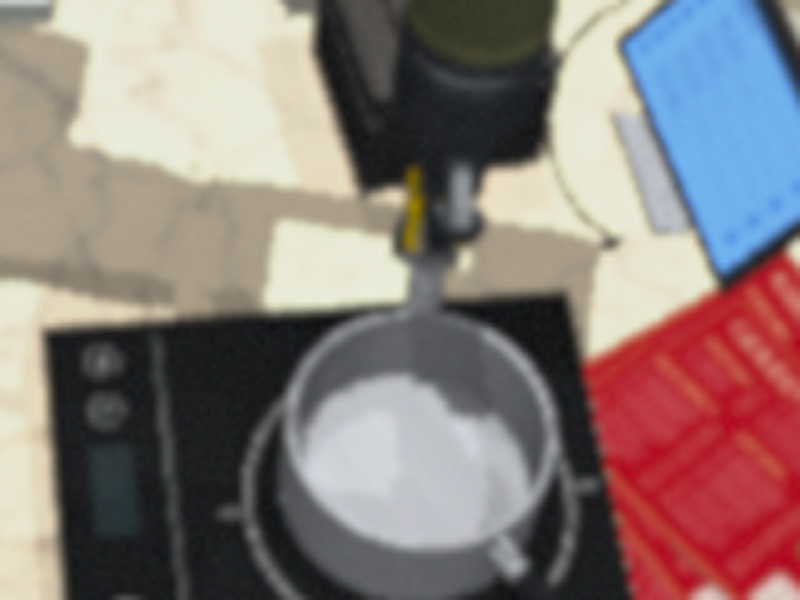

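Steel jaw (425,280) is just above and inside the far-left rim. Descending in stages.

```bash
python3 -m handwheel '[{"dx":0,"dy":0.5,"dz":12,"yaw":0},{"dx":0,"dy":0,"dz":14,"yaw":0},{"dx":0,"dy":0,"dz":12,"yaw":0},{"dx":0,"dy":0,"dz":6,"yaw":0},{"dx":0,"dy":0,"dz":0,"yaw":0},{"dx":0,"dy":0,"dz":0,"yaw":0},{"dx":0,"dy":0,"dz":0,"yaw":0}]'
python3 - <<'E'
from h import *
to([.6662,-.1913,.158],79.2)
s=snap('side'); save(s,'pics/s10.png',(280,170,380,245),8)
E
```

```text
time: 15.4
tcp_pos: [0.6667, -0.1906, 0.1864]
orientation: [[-0.983, 0.186, 0.001], [0.186, 0.983, -0.0], [-0.001, -0.0, -1.0]]
ft_force: [-0.2, 1.1, -1.0]
opening: 0.0272
t 15.4 tcp [ 0.6667 -0.1906  0.1864] tool d(mm) [ 0.3 -0.8 28.4] open 0.0272 F [-0.2  1.1 -1. ] q [-0.34  0.5   1.3  -0.    1.34 -1.72]
  tool y at 79.28 tilt [ 0.001  -0.0004]
  yaw 0.08
  yaw -179.92
```

View pics/s10.png

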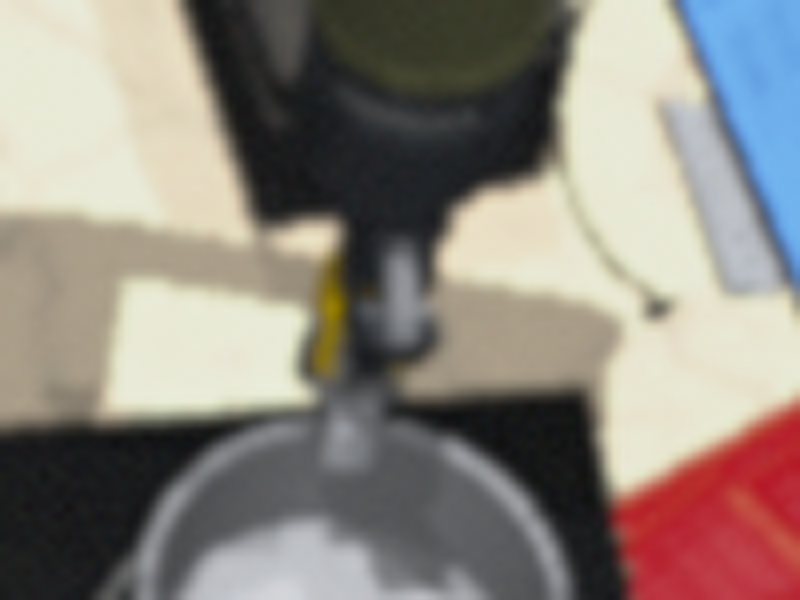

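The steel jaw (350,440) is inside the wall and the rim runs behind it. Going down further, gently.

```bash
python3 -m handwheel '[{"dx":0,"dy":-0.8,"dz":5,"yaw":0},{"dx":0,"dy":0,"dz":6,"yaw":0},{"dx":0,"dy":0,"dz":5,"yaw":0},{"dx":0,"dy":0,"dz":4,"yaw":0},{"dx":0,"dy":0,"dz":0,"yaw":0},{"dx":0,"dy":0,"dz":0,"yaw":0},{"dx":0,"dy":0,"dz":0,"yaw":0}]'
```

```text
time: 16.03
tcp_pos: [0.6663, -0.1916, 0.1658]
orientation: [[-0.982, 0.186, 0.0], [0.186, 0.982, -0.0], [-0.0, 0.0, -1.0]]
ft_force: [-0.2, 0.3, -0.9]
opening: 0.0269
```

```bash
python3 -m handwheel '[{"dx":0,"dy":0,"dz":4,"yaw":0},{"dx":0,"dy":0,"dz":3,"yaw":0},{"dx":0,"dy":0,"dz":0,"yaw":0},{"dx":0,"dy":0,"dz":0,"yaw":0},{"dx":0,"dy":0,"dz":0,"yaw":0}]'
python3 - <<'E'
from h import *
to([.6662,-.1913,.158],79.2)
s=snap('side'); save(s,'pics/s11.png',(280,170,380,245),8)
E
```

```text
time: 16.45
tcp_pos: [0.6662, -0.1915, 0.1588]
orientation: [[-0.982, 0.186, -0.0], [0.186, 0.982, 0.0], [0.0, 0.0, -1.0]]
ft_force: [0.4, -0.8, -1.8]
opening: 0.0274
t 16.45 tcp [ 0.6662 -0.1915  0.1588] tool d(mm) [0.  0.2 0.8] open 0.0274 F [ 0.4 -0.8 -1.8] q [-0.34  0.52  1.33  0.    1.28 -1.72]
  tool y at 79.26 tilt [-0.  0.]
  yaw 0.06
  yaw -179.94
```

View pics/s11.png

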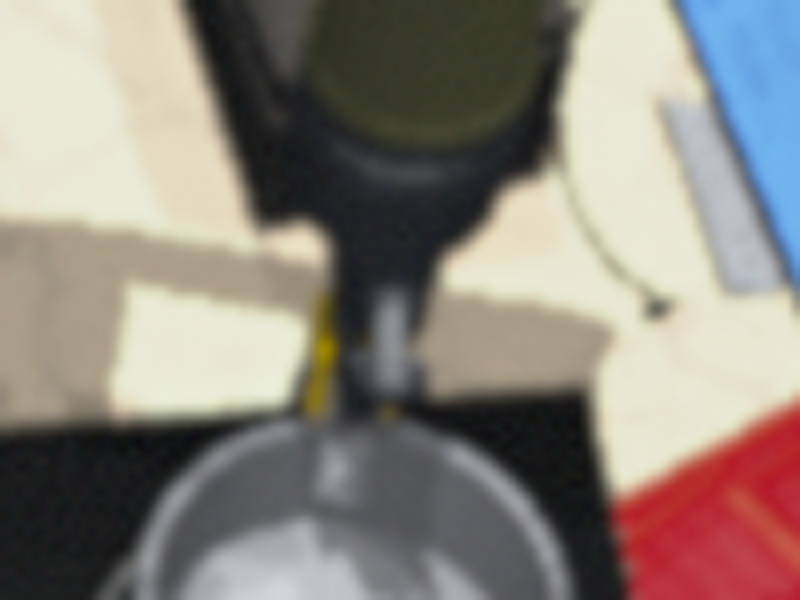

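```bash
python3 -m handwheel '[{"dx":0,"dy":0,"dz":2,"yaw":0},{"dx":0,"dy":0,"dz":1,"yaw":0},{"dx":0,"dy":0,"dz":0,"yaw":0},{"dx":0,"dy":0,"dz":0,"yaw":0}]'
python3 -m handwheel '[{"dx":0,"dy":0,"dz":0,"yaw":0},{"dx":0,"dy":0,"dz":0,"yaw":0},{"dx":0,"dy":0,"dz":0,"yaw":0},{"dx":0,"dy":0,"dz":0,"yaw":0},{"dx":0,"dy":0,"dz":0,"yaw":0},{"dx":0,"dy":0,"dz":0,"yaw":0},{"dx":0,"dy":0,"dz":0,"yaw":0},{"dx":0,"dy":0,"dz":0,"yaw":0},{"dx":0,"dy":0,"dz":0,"yaw":0},{"dx":0,"dy":0,"dz":0,"yaw":0}]' -1
python3 - <<'E'
from h import *
to([.6662,-.1913,.158],79.2)
s=snap('side'); save(s,'pics/s12.png',(280,170,380,245),8)
E
```

```text
time: 16.83
tcp_pos: [0.6661, -0.1915, 0.1556]
orientation: [[-0.982, 0.186, -0.0], [0.186, 0.982, 0.0], [0.0, 0.0, -1.0]]
ft_force: [0.4, -0.0, -1.7]
opening: 0.0269
time: 17.67
tcp_pos: [0.6662, -0.1915, 0.1558]
orientation: [[-0.982, 0.186, -0.0], [0.186, 0.982, 0.0], [0.0, 0.0, -1.0]]
ft_force: [-0.2, 0.1, -0.0]
opening: 0.0853
t 17.67 tcp [ 0.6662 -0.1915  0.1558] tool d(mm) [ 0.   0.2 -2.2] open 0.0853 F [-0.2  0.1 -0. ] q [-0.34  0.53  1.34  0.    1.28 -1.72]
  tool y at 79.26 tilt [-0.  0.]
  yaw 0.06
  yaw -179.94
```

View pics/s12.png

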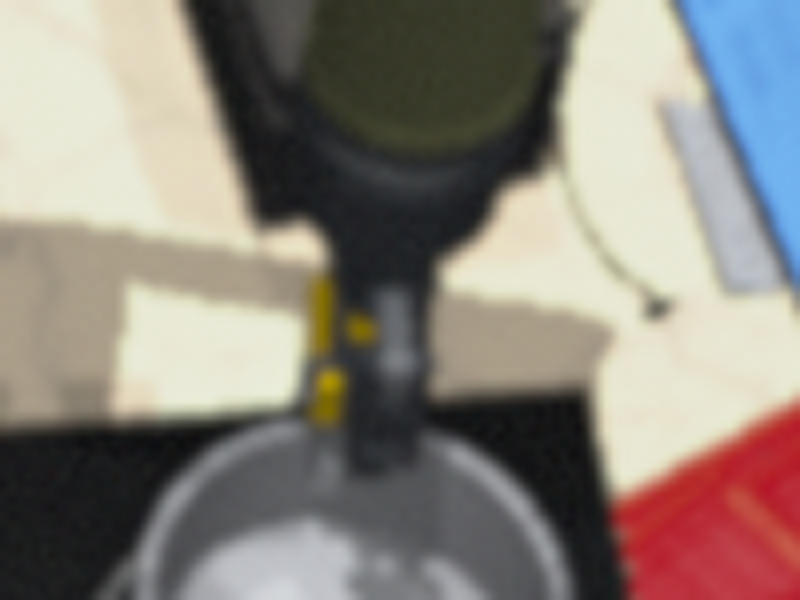

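Released. Retreating straight up.

```bash
python3 -m handwheel '[{"dx":0,"dy":0,"dz":-8,"yaw":0},{"dx":0,"dy":0,"dz":-15,"yaw":0},{"dx":0,"dy":0,"dz":-25,"yaw":0},{"dx":0,"dy":0,"dz":-30,"yaw":0},{"dx":0,"dy":0,"dz":-30,"yaw":0},{"dx":0,"dy":0,"dz":-20,"yaw":0},{"dx":0,"dy":0,"dz":0,"yaw":0}]'
python3 - <<'E'
from h import *
to([.4685,-.3274,.09])
s=snap('side'); save(s,'pics/s13.png',(280,170,380,245),8)
E
```

```text
time: 18.3
tcp_pos: [0.6689, -0.1924, 0.291]
orientation: [[-0.982, 0.186, 0.011], [0.186, 0.982, -0.004], [-0.011, -0.002, -1.0]]
ft_force: [-0.3, 0.2, 0.9]
opening: 0.0849
t 18.3 tcp [ 0.6689 -0.1924  0.291 ] tool d(mm) [ 174.1 -169.6  199.3] open 0.0849 F [-0.3  0.2  0.9] q [-0.34  0.44  1.14 -0.    1.55 -1.72]
  tool y at 79.26 tilt [ 0.0109 -0.0039]
```

View pics/s13.png

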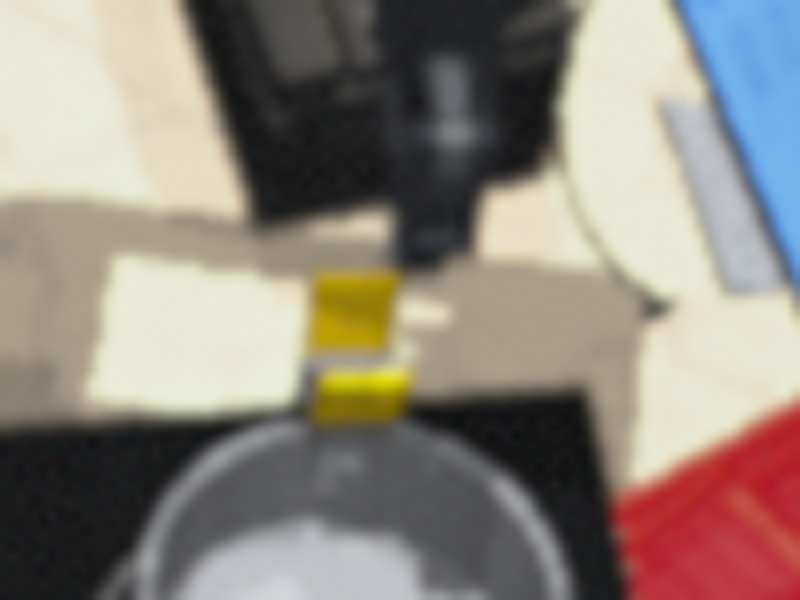

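The clip is clamped on the rim: handles at (350,310)/(365,395), jaw inside at (340,465). Moving over the key and shutting the gripper, then I'll check the seat.

```bash
python3 -m handwheel '[{"dx":20,"dy":-18,"dz":0,"yaw":0},{"dx":29,"dy":-28,"dz":0,"yaw":0},{"dx":29,"dy":-28,"dz":0,"yaw":0},{"dx":29,"dy":-28,"dz":0,"yaw":0},{"dx":29,"dy":-28,"dz":0,"yaw":0},{"dx":25,"dy":-25,"dz":15,"yaw":0},{"dx":15,"dy":-15,"dz":25,"yaw":0},{"dx":0,"dy":0,"dz":30,"yaw":0},{"dx":0,"dy":0,"dz":30,"yaw":0},{"dx":0,"dy":0,"dz":20,"yaw":0},{"dx":0,"dy":0,"dz":0,"yaw":0},{"dx":0,"dy":0,"dz":0,"yaw":0}]' 1 20
python3 - <<'E'
from h import *
to([.4685,-.3274,.08])
for n in('side','top'):
    s=snap(n); W=cloud(s); hsv=cv2.cvtColor(s['color'],cv2.COLOR_RGB2HSV)
    q=(hsv[...,0]>=20)&(hsv[...,0]<=35)&(hsv[...,1]>100)&(np.linalg.norm(W[...,:2]-np.array([.666,-.191]),axis=-1)<.07)&(W[...,2]>.1)
    P=W[q]; ax=np.array([.1874,.9823]);pe=np.array([-.9823,.1874]); e=P[:,:2]-[.652,-.266]
    print(n,q.sum(),'rad',np.percentile(e@ax,[2,50,98]),'tan',np.percentile(e@pe,[2,50,98]),'z',np.percentile(P[:,2],[2,90,98]))
    d=np.linalg.norm(W[...,:2]-np.array([.652,-.266]),axis=-1)
    Q=W[(d<.1)&(W[...,2]>.1165)&(W[...,2]<.13)]
    from scipy.optimize import least_squares
    r=least_squares(lambda p:np.linalg.norm(Q[:,:2]-p,axis=1)-.076,[.652,-.266],loss='soft_l1',f_scale=.003); print('pan',r.x)
    save(s,f'pics/{n}14.png',(240,150,400,270) if n=='side' else (290,80,430,220),5)
E
```

```text
time: 19.35
tcp_pos: [0.4602, -0.3247, 0.1621]
orientation: [[-0.982, 0.187, -0.004], [0.187, 0.982, 0.003], [0.004, 0.002, -1.0]]
ft_force: [0.3, 0.1, 1.2]
opening: -0.0003
t 19.35 tcp [ 0.4602 -0.3247  0.1621] tool d(mm) [-9.  -1.3 82. ] open -0.0003 F [0.3 0.1 1.2] q [-0.69  0.35  1.62 -0.    1.17 -2.07]
  tool y at 79.25 tilt [-0.0038  0.0031]
side 185 rad [0.04911747 0.08529143 0.09505103] tan [-0.01442994  0.00119337  0.01615599] z [0.15241779 0.19475172 0.19681175]
pan [ 0.6512736  -0.26784482]
top 143 rad [0.05379743 0.06349214 0.10005421] tan [-0.01386426  0.00205945  0.01730309] z [0.13442168 0.19472709 0.19639626]
pan [ 0.65210359 -0.26383637]
```

View pics/side14.png

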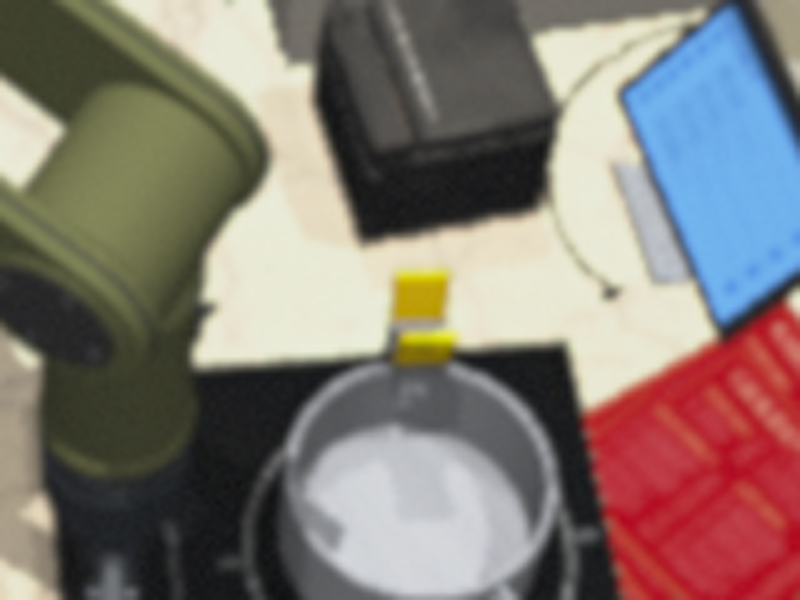

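View pics/top14.png

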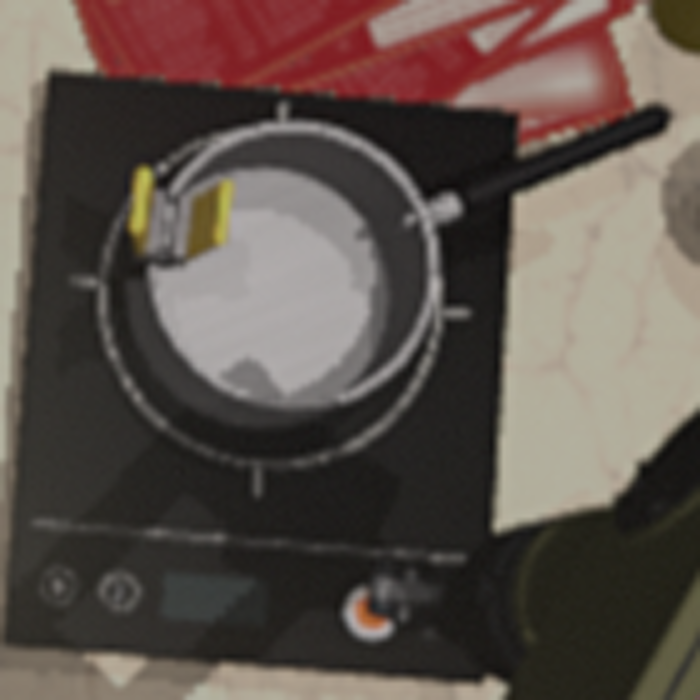

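Run:
```python
from h import *
s=snap('side'); save(s,'pics/s15.png',(305,195,350,240),13)
c=-s['R'].T@s['t']; ax=np.array([.1874,.9823,0]); o=np.array([.652,-.266,0])
hsv=cv2.cvtColor(s['color'],cv2.COLOR_RGB2HSV)
def onrad(u,v,r):
    d=s['R'].T@np.array([(u-s['cx'])/s['fx'],(v-s['cy'])/s['fy'],1]); k=(r-(c-o)@ax)/(d@ax); return c+d*k
q=(hsv[...,0]>=20)&(hsv[...,0]<=35)&(hsv[...,1]>100); q[:195]=0;q[240:]=0;q[:,:305]=0;q[:,350:]=0
print('rows per col');
for u in range(318,331): 
    r=np.where(q[:,u])[0]; print(u,r, np.round(onrad(u,r.min()-.5,.097)[2],4) if len(r) else '')
print('rim inner front px v->z at r=.074'); 
for v in range(220,242): print(v,s['color'][v,322],np.round(onrad(322,v,.070),4))
```

```text
rows per col
318 [212 221] 0.149
319 [204 205 206 207 208 209 210 211 212 213 218 219 220 221 222] 0.1935
320 [204 205 206 207 208 209 210 211 212 213 217 218 219 220 221 222] 0.1936
321 [204 205 206 207 208 209 210 211 212 213 216 217 218 219 220 221 222] 0.1937
322 [204 205 206 207 208 209 210 211 212 213 216 217 218 219 220 221 222] 0.1938
323 [204 205 206 207 208 209 210 211 212 213 216 217 218 219 220 221 222] 0.1939
324 [204 205 206 207 208 209 210 211 212 213 216 217 218 219 220 221 222] 0.194
325 [204 205 206 207 208 209 210 211 212 213 216 217 218 219 220 221 222] 0.1941
326 [204 205 206 207 208 209 210 211 212 213 216 217 218 219 220 221 222] 0.1942
327 [204 205 206 207 208 209 210 211 212 213 216 217 218 219 220 221 222] 0.1943
328 [204 205 206 207 208 209 210 211 212 213 216 217 218 219 220 221 222] 0.1944
329 [204 205 206 207 208 209 216 217 218 219 220 221] 0.1945
330 [217 218 219 220 221] 0.1215
rim inner front px v->z at r=.074
220 [131 112  10] [ 0.6617 -0.1966  0.1455]
221 [129 108   7] [ 0.6623 -0.1967  0.1397]
222 [113  97  34] [ 0.6629 -0.1968  0.1338]
223 [91 83 64] [ 0.6635 -0.1969  0.1279]
224 [84 82 82] [ 0.6641 -0.197   0.122 ]
225 [89 89 93] [ 0.6647 -0.1972  0.116 ]
226 [100 102 105] [ 0.6653 -0.1973  0.11  ]
227 [109 112 116] [ 0.666  -0.1974  0.104 ]
228 [109 110 114] [ 0.6666 -0.1975  0.0979]
229 [ 98 100 103] [ 0.6672 -0.1976  0.0918]
230 [96 97 99] [ 0.6678 -0.1978  0.0856]
231 [93 94 97] [ 0.6685 -0.1979  0.0794]
232 [88 89 92] [ 0.6691 -0.198   0.0731]
233 [87 88 91] [ 0.6698 -0.1981  0.0669]
234 [91 93 95] [ 0.6704 -0.1983  0.0605]
235 [106 108 111] [ 0.6711 -0.1984  0.0541]
236 [135 137 140] [ 0.6717 -0.1985  0.0477]
237 [170 171 176] [ 0.6724 -0.1986  0.0412]
238 [188 190 195] [ 0.6731 -0.1988  0.0347]
239 [191 193 198] [ 0.6738 -0.1989  0.0281]
240 [191 194 199] [ 0.6744 -0.199   0.0215]
241 [190 192 198] [ 0.6751 -0.1991  0.0149]
```

View pics/s15.png

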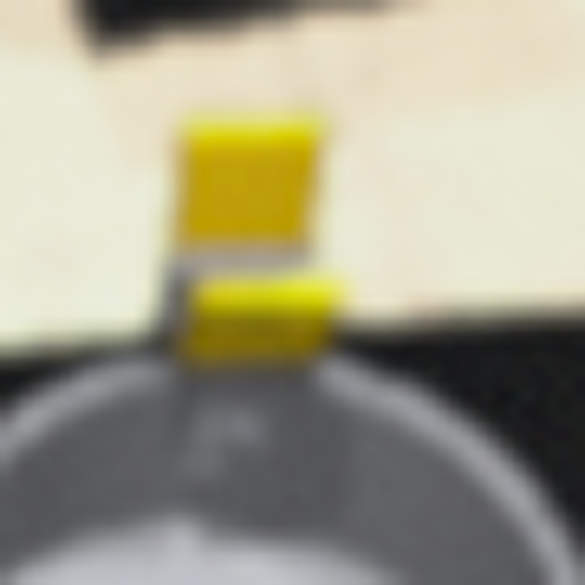

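The handle tops sit at z≈0.194 and the jaw end at z≈0.097, about 25–27 mm below the rim. That agrees with the release height, and the pan hasn't moved. The clip is on well enough. Next, the key, which is under the shut fingertips at about (370,610) in the top crop.

```bash
python3 -m handwheel '[{"dx":-9,"dy":-1.3,"dz":15,"yaw":0},{"dx":0,"dy":0,"dz":25,"yaw":0},{"dx":0,"dy":0,"dz":25,"yaw":0},{"dx":0,"dy":0,"dz":20,"yaw":0},{"dx":0,"dy":0,"dz":13,"yaw":0},{"dx":0,"dy":0,"dz":5,"yaw":0},{"dx":0,"dy":0,"dz":0,"yaw":0},{"dx":0,"dy":0,"dz":0,"yaw":0},{"dx":0,"dy":0,"dz":0,"yaw":0}]'
python3 - <<'E'
from h import *
to([.4685,-.3274,.0435])
s=snap('top'); save(s,'pics/t16.png',(330,170,400,225),9)
E
```

```text
time: 20.25
tcp_pos: [0.4714, -0.3296, 0.0625]
orientation: [[-0.983, 0.186, 0.003], [0.186, 0.983, -0.002], [-0.003, -0.002, -1.0]]
ft_force: [1.5, 0.1, -0.7]
opening: -0.0
t 20.25 tcp [ 0.4714 -0.3296  0.0625] tool d(mm) [ 3.3  1.6 18.9] open -0.0 F [ 1.5  0.1 -0.7] q [-0.68  0.48  1.72 -0.    0.94 -2.07]
  tool y at 79.27 tilt [ 0.0025 -0.0021]
```

View pics/t16.png

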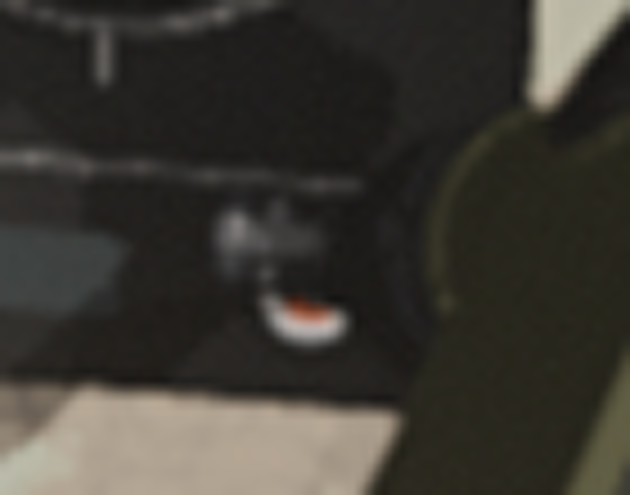

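Fingers hover over the key (310,310). Approaching.

```bash
python3 -m handwheel '[{"dx":3,"dy":1.5,"dz":5,"yaw":0},{"dx":0,"dy":0,"dz":5,"yaw":0},{"dx":0,"dy":0,"dz":4,"yaw":0},{"dx":0,"dy":0,"dz":0,"yaw":0},{"dx":0,"dy":0,"dz":0,"yaw":0},{"dx":0,"dy":0,"dz":0,"yaw":0}]'
```

```text
time: 20.8
tcp_pos: [0.4675, -0.3267, 0.0466]
orientation: [[-0.982, 0.186, -0.0], [0.186, 0.982, 0.0], [0.0, 0.0, -1.0]]
ft_force: [0.2, 0.2, 0.3]
opening: 0.0001
```

```bash
python3 -m handwheel '[{"dx":0,"dy":0,"dz":1.5,"yaw":0},{"dx":0,"dy":0,"dz":0,"yaw":0},{"dx":0,"dy":0,"dz":0,"yaw":0}]'
```

```text
time: 21.05
tcp_pos: [0.4676, -0.3267, 0.0453]
orientation: [[-0.982, 0.186, -0.0], [0.186, 0.982, 0.0], [0.0, 0.0, -1.0]]
ft_force: [0.6, 0.9, 0.2]
opening: -0.0002
```

```bash
python3 -m handwheel '[{"dx":0,"dy":0,"dz":1,"yaw":0},{"dx":0,"dy":0,"dz":0,"yaw":0},{"dx":0,"dy":0,"dz":0,"yaw":0}]'
```

```text
time: 21.3
tcp_pos: [0.4677, -0.3268, 0.0445]
orientation: [[-0.982, 0.186, 0.0], [0.186, 0.982, -0.0], [-0.0, -0.0, -1.0]]
ft_force: [-1.1, -0.2, 0.7]
opening: -0.0
```

```bash
python3 -m handwheel '[{"dx":0,"dy":0,"dz":1.2,"yaw":0},{"dx":0,"dy":0,"dz":0,"yaw":0},{"dx":0,"dy":0,"dz":0,"yaw":0}]'
```

```text
time: 21.55
tcp_pos: [0.4677, -0.3268, 0.0435]
orientation: [[-0.982, 0.186, 0.0], [0.186, 0.982, -0.0], [-0.001, -0.0, -1.0]]
ft_force: [-0.3, -0.4, 3.7]
opening: 0.0001
```

```bash
python3 -m handwheel '[{"dx":0,"dy":0,"dz":1.2,"yaw":0},{"dx":0,"dy":0,"dz":0,"yaw":0},{"dx":0,"dy":0,"dz":0,"yaw":0}]'
```

```text
time: 21.8
tcp_pos: [0.4677, -0.3268, 0.043]
orientation: [[-0.982, 0.186, 0.001], [0.186, 0.982, -0.001], [-0.001, -0.0, -1.0]]
ft_force: [-0.9, 1.2, 10.1]
opening: 0.0001
```

10 N, which means the key is at its stop and well below the 40 N limit. Holding for about 0.9 s, then releasing upward.

```bash
python3 -m handwheel '[{"dx":0,"dy":0,"dz":0,"yaw":0},{"dx":0,"dy":0,"dz":0,"yaw":0},{"dx":0,"dy":0,"dz":0,"yaw":0},{"dx":0,"dy":0,"dz":0,"yaw":0},{"dx":0,"dy":0,"dz":0,"yaw":0},{"dx":0,"dy":0,"dz":0,"yaw":0},{"dx":0,"dy":0,"dz":0,"yaw":0},{"dx":0,"dy":0,"dz":0,"yaw":0},{"dx":0,"dy":0,"dz":0,"yaw":0}]'
python3 -m handwheel '[{"dx":0,"dy":0,"dz":-5,"yaw":0},{"dx":0,"dy":0,"dz":-15,"yaw":0},{"dx":0,"dy":0,"dz":-30,"yaw":0},{"dx":0,"dy":0,"dz":-30,"yaw":0},{"dx":0,"dy":0,"dz":-30,"yaw":0},{"dx":0,"dy":0,"dz":-30,"yaw":0},{"dx":30,"dy":0,"dz":-10,"yaw":0},{"dx":30,"dy":0,"dz":0,"yaw":0},{"dx":10,"dy":0,"dz":0,"yaw":0},{"dx":0,"dy":0,"dz":0,"yaw":0},{"dx":0,"dy":0,"dz":0,"yaw":0},{"dx":0,"dy":0,"dz":0,"yaw":0}]'
python3 - <<'E'
from h import *
to([.4685,-.3274,.0435])
s=snap('side'); save(s,'pics/s17.png',None,1.5)
s=snap('top'); save(s,'pics/t17.png',None,1.5)
W=cloud(s); 
from scipy.optimize import least_squares
d=np.linalg.norm(W[...,:2]-np.array([.652,-.266]),axis=-1); Q=W[(d<.1)&(W[...,2]>.1165)&(W[...,2]<.13)]
print(least_squares(lambda p:np.linalg.norm(Q[:,:2]-p,axis=1)-.076,[.652,-.266],loss='soft_l1',f_scale=.003).x)
hsv=cv2.cvtColor(s['color'],cv2.COLOR_RGB2HSV)
for n,lo,hi in (('blue',100,125),('green',45,80)):
    q=np.zeros(W.shape[:2],bool); q[175:220,120:205]=1
    q&=(hsv[...,0]>=lo)&(hsv[...,0]<=hi)&(hsv[...,1]>110)
    print(n,q.sum(),cv2.minAreaRect(np.array([ray(s,u,v,.103)[:2] for v,u in np.argwhere(q)],np.float32)))
E
```

```text
time: 22.55
tcp_pos: [0.4677, -0.3268, 0.043]
orientation: [[-0.982, 0.186, 0.001], [0.186, 0.982, -0.001], [-0.001, -0.001, -1.0]]
ft_force: [-1.4, 1.6, 10.4]
opening: 0.0001
time: 23.55
tcp_pos: [0.3998, -0.3142, 0.1917]
orientation: [[-0.982, 0.187, 0.001], [0.187, 0.982, -0.0], [-0.001, -0.0, -1.0]]
ft_force: [0.4, -0.4, 0.2]
opening: -0.0006
t 23.55 tcp [ 0.3998 -0.3142  0.1917] tool d(mm) [-69.8  -0.2 148.2] open -0.0006 F [ 0.4 -0.4  0.2] q [-0.75  0.25  1.7   0.    1.19 -2.13]
  tool y at 79.24 tilt [ 0.0009 -0.0003]
[ 0.65219709 -0.26372448]
blue 52 ((0.4847533404827118, 0.24728138744831085), (0.05103779584169388, 0.02785562351346016), 79.32150268554688)
green 14 ((0.49440479278564453, 0.3033345937728882), (0.04672902077436447, 0.024714458733797073), 79.31388854980469)
```

View pics/s17.png

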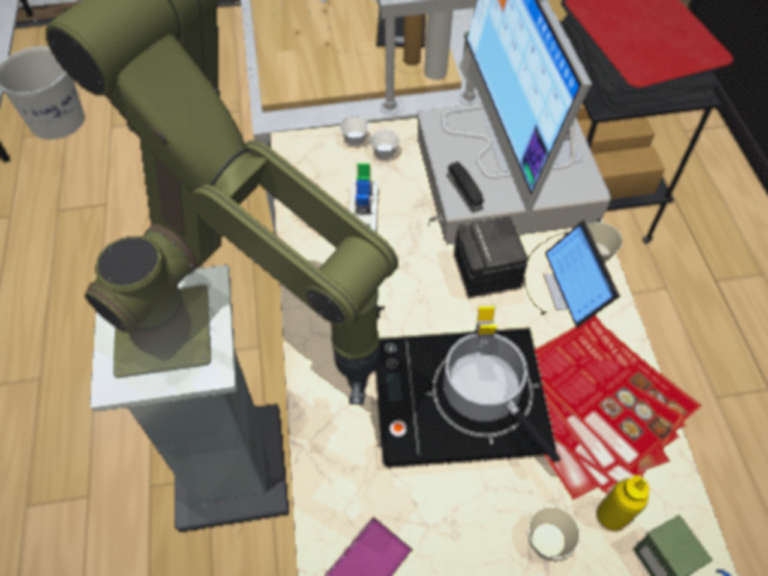

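View pics/t17.png

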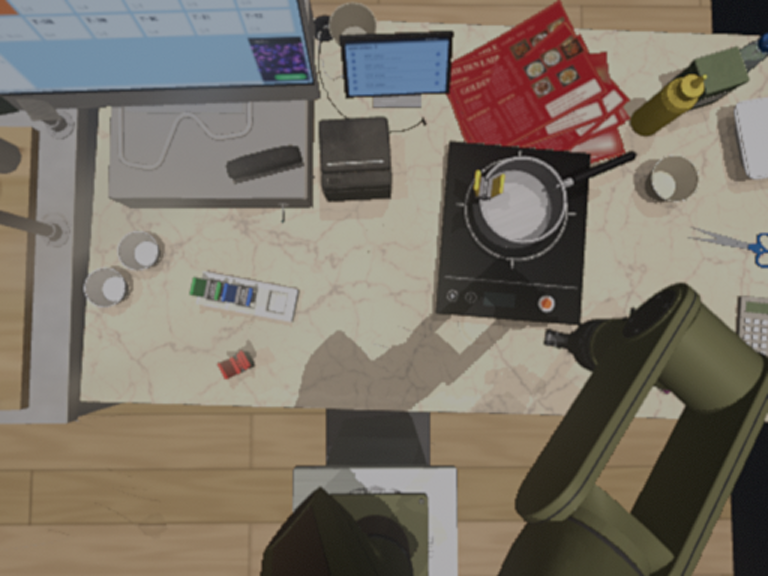

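The clip is on the pan at (488,183) in the top view. Blue and green are still in the dock, the pan hasn't moved, the key is free and the arm is clear. Handing in.

```bash
python3 -c "
from rig import ticket
print(ticket.job_done())"
```

```text
the job is handed in; nothing more can be done
None
```

The yellow clip is clamped on the pan's rim and the orange key has been pressed and released. I handed the job in at about 24 s; it reports no verdict.

- **What I did:** I lifted the clip from the dock by its pivot sides and stood it on the counter. I then took it by the handles, squeezed it fully open (27 mm over the handles) and lowered it over the pan's left (+y) rim, steel jaw inside, before letting go. I held the key at its stop at about 10 N for roughly 1 s and moved the arm clear.
- **Clip depth:** The camera put the jaw ends about 25–27 mm below the rim, against the 21 mm needed. Blur and calibration make that good to about 3 mm, so it is the least certain check.
- **Pan, other clips and key:** The pan and the blue and green clips read within 1 mm of their first positions. The key looked free in the last pictures, though I did not measure its height. The wrist force was near zero.
- **Where readings disagreed:** The side and top views differed by about 4 mm on the pan's centre. Each view was steady over time, so I used the average.

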